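Clear the offcuts off the model-maker's bench and lay the bottles in the cradle

ROBOT

A 6-joint arm with a two-finger parallel gripper is mounted at the origin on the work surface. World frame = base frame: x ahead of the robot, y to its left, z up, the work surface at z = 0. Lengths are in m, angles in rad, forces in N, time in s.
With the tool pointing down it reaches from about 0.4 to 0.925 m from the base axis. Payload 3.4 kg.
Tool frame: the origin (TCP) lies at the centre of the arm's flange, where the gripper is bolted on; the fingertips stand 173 mm ahead of it and the grasp point (between the pads) lies 155 mm ahead of it (manip.finger_overhang is the distance from the TCP to the fingertips, in m); z points along the fingers, y is the line along which they close (so a half turn about z gives the same grasp; the last joint's range is limited). The gripper opens to 85 mm and grips with 20 to 120 N. Pads are 22 mm wide; open, the fingers measure 114 mm over their backs; the gripper's body (76 mm by 85 mm) begins 54 mm behind the grasp point. The pads swing forward as they close: fully open they stand 13 mm farther back than shut.
Start: joints at [-1.401, 0.307, 1.506, -0, 1.328, -0.073], TCP at [0.139, -0.558, 0.405] pointing down, gripper open.
Joint ranges: [-3.12, 3.12], [-1.05, 2.28], [0.14, 2.33], [-1.42, 4.57], [0.1, 2.73], [-2.68, 2.68]. Speed limits (rad/s): [2.57, 2.57, 3.14, 3.14, 3.14, 3.14].

INTERFACE

Orientations are given as a rotation vector (axis times angle).
In Python, from rig import manip gives the robot as it stands. The module is installed in compiled form; this text tells all that it offers.
- The arm moves only by the tool move_arm, never from a script. Its argument "deltas" is a list of rows, each a list of 7 numbers: the shift along the tool's x, y, z in mm, then the turn, a rotation vector about the tool's x, y, z in rad, then the opening, from -1 (shut) to 1 (fully open). A call has 1 to 8 rows; each row is the pose to reach, as a shift and turn from the pose commanded when the call began, along the tool's axes at that moment; what a row does not reach only later rows make up. A row lasts 1/10 s, in which the tool goes at most 50 mm and 8.59 degrees, less where a joint would pass 70% of its speed; a pose out of reach is approached as far as the arm can. A call with a gripper value outside its range is refused whole. The fingers move at their own pace and stop on an object; the grip force is fixed at half the most. Time passes only in rows, so rows that repeat a pose let the fingers close. It gives the time, the measured TCP pose, the force, the opening and the grip force at its end, in the units of the state.
- manip.state(): the state, without advancing time (a new reading comes with each control period).
- manip.snapshot(name): name is "scene" or "side" or "wrist"; returns a dict with "pixels" (384x512x3 uint8, blue, green, red), "intrinsics" (3x3 intrinsics, pixels), "eye" and "rotation" of the camera in the world; the wrist camera has in their place "T_tool_cam" (4x4, takes a point from camera to tool coordinates, whose origin is the TCP and whose axes are the flange's). Camera axes: x right, y up, looking along -z (the intrinsics and any distortion apply to the point x, -y, -z); pixel columns grow to the right and rows downward; lengths in m; the calibration is good to about 2 mm. A picture is of the moment at which its call begins: read the wrist's pose just before it. There is no depth.
- manip.job_done(): hands the job in; it is judged then, once.
The state is a dict: "t": time; "joints": joint angles; "dq": joint speeds; "joint_torque": joint torques, N m; "position": TCP position; "orientation": TCP orientation; "wrist_force": force on the tool from outside, world axes, zero at the start; "moment": the same for the moment, N m; "grip_width": finger opening in m; "grip_force": force on a finger pad.
Only numpy, scipy, OpenCV 4.12 (cv2) and the standard library are available. Lean on these libraries where they do the work, as an engineer would, in place of code of your own. Each camera call takes 0.05 s, during which the arm holds its last target. There are 200 camera calls.

TASK

Clear the bench for decal work: put every wooden offcut, including the strip left lying across the cradle, into the grey scrap bin. Once the offcuts are all in the bin, lay each of the two white bottle models on its side lengthwise in a V trough of its own, its body centred on the trough and its cap pointing out of either end. Leave the tape, the paint and the other things on the bench where they stand.

Things in the scene. Friction and masses are not known exactly. Their poses are not given: they have to be found in the camera images.
- bin: Grey open plastic scrap tub, fixed to the bench, outside 180 mm along its x, 250 mm along its y, 85 mm high, walls 5 mm (rim 6 mm wider). Origin: centre of its underside, z up.
- cradle: Fixed wooden cradle, 110 mm along its x, about 205 mm along its y, with two parallel felt-lined V troughs (90 degree V, 96 mm apart) that run along its x axis and are open at both ends. The bottom of each V is 18 mm and the slats' upper edges 58 mm above the bench. Origin: centre of its underside, z up.
- trough_right (a point): Point over the middle of the cradle's trough on its -y side, 59 mm above the bench: where the middle of a lying bottle's body comes to rest. Axes as the cradle's: x along the trough.
- trough_left (a point): The same point of the trough on the cradle's +y side, 59 mm above the bench.
- bottle_a: White primed model of a bottle, round, about 0.12 kg, at first standing upright. Body 58 mm in diameter up to 127 mm high, shoulder above it, cylindrical cap 34 mm in diameter from 150 to 192 mm. Origin: centre of its underside; z points along its axis to the cap.
- bottle_a_mid (a point): Point on bottle_a's axis at the middle of its body, 65 mm above its base; axes as the bottle's.
- bottle_a_cap (a point): Point on bottle_a's axis at the middle of its cap, 171 mm above its base; axes as the bottle's.
- bottle_b: Second white primed bottle model, the same as bottle_a.
- bottle_b_mid (a point): Point on bottle_b's axis at the middle of its body, 65 mm above its base; axes as the bottle's.
- bottle_b_cap (a point): Point on bottle_b's axis at the middle of its cap, 171 mm above its base; axes as the bottle's.
- offcut_block: Pine offcut, plain block 78 x 36 x 30 mm (x, y, z), about 50 g. Origin: centre of its underside, x along its length. May be absent.
- offcut_step: Pine offcut with a step, 78 x 32 mm (x, y), 20 mm high, 40 mm high over x from -39 to +5 mm, about 50 g. Origin: centre of its underside. May be absent.
- offcut_ell: L-shaped brown offcut 28 mm high: a bar 74 x 34 mm (x, y) centred on the origin, with a 22 x 18 mm lug on its +y side at x from -37 to -15 mm, reaching y = 35 mm. About 50 g. Origin: centre of the bar's underside. May be absent.
- offcut_disc: Round pine slice, 62 mm in diameter, 30 mm thick, lying flat, about 50 g. Origin: centre of its underside. May be absent.
- offcut_mitre: Brown offcut with a pointed end: 40 mm wide (y) and 26 mm high, straight from x = -37 to +19 mm, then a point to x = 39 mm, about 50 g. Origin: on its underside, 37 mm from the square end. May be absent.
- offcut_batten: Pine strip 34 x 130 x 24 mm (x, y, z), about 60 g, always present, at first lying across the upper edges of the cradle's +y (left) trough, its underside 58 mm above the bench. Origin: centre of its underside, y along its length.
- tape_roll: Bystander: yellow roll of masking tape lying flat, 84 mm across, 25 mm high. Origin: centre of its underside.
- amber_bottle: Bystander: brown glass bottle, 60 mm across, 160 mm tall. Origin: centre of its underside.
- spray_can: Bystander: metal spray can, 66 mm across, 180 mm tall. Origin: centre of its underside.
- filler_jar: Bystander: grey jar of filler, 72 mm across, 80 mm tall. Origin: centre of its underside.
- brush_pot: Bystander: steel pot of brushes, 72 mm across, about 200 mm tall with the brushes. Origin: centre of its underside.
- brush: Bystander: flat paint brush about 210 mm long and 20 mm thick lying on the bench at the back. Origin: on its underside near the middle, x towards the bristles.

How it is judged:
On the way, in this order (a step that is already met when the one before it is completed fails the run):
1. every offcut is in the scrap bin (x of offcut_block in the frame of bin between -0.085 and 0.085 m and y of offcut_block in the frame of bin between -0.12 and 0.12 m and z of offcut_block in the frame of bin between -0.01 and 0.08 m and x of offcut_step in the frame of bin between -0.085 and 0.085 m and y of offcut_step in the frame of bin between -0.12 and 0.12 m and z of offcut_step in the frame of bin between -0.01 and 0.08 m and x of offcut_ell in the frame of bin between -0.085 and 0.085 m and y of offcut_ell in the frame of bin between -0.12 and 0.12 m and z of offcut_ell in the frame of bin between -0.01 and 0.08 m and x of offcut_disc in the frame of bin between -0.085 and 0.085 m and y of offcut_disc in the frame of bin between -0.12 and 0.12 m and z of offcut_disc in the frame of bin between -0.01 and 0.08 m and x of offcut_mitre in the frame of bin between -0.085 and 0.085 m and y of offcut_mitre in the frame of bin between -0.12 and 0.12 m and z of offcut_mitre in the frame of bin between -0.01 and 0.08 m and x of offcut_batten in the frame of bin between -0.085 and 0.085 m and y of offcut_batten in the frame of bin between -0.12 and 0.12 m and z of offcut_batten in the frame of bin between -0.01 and 0.08 m), for 0.2 s.
2. both bottles lie on their sides in the cradle, one in each trough (((horizontal distance between bottle_a_mid and trough_left below 0.035 m and z of bottle_a_mid in the frame of trough_left between -0.012 and 0.012 m and y of bottle_a_mid in the frame of trough_left between -0.012 and 0.012 m and angle between the z axis of bottle_a and the x axis of cradle, either way round below 0.15 rad) or (horizontal distance between bottle_a_mid and trough_right below 0.035 m and z of bottle_a_mid in the frame of trough_right between -0.012 and 0.012 m and y of bottle_a_mid in the frame of trough_right between -0.012 and 0.012 m and angle between the z axis of bottle_a and the x axis of cradle, either way round below 0.15 rad)) and ((horizontal distance between bottle_b_mid and trough_left below 0.035 m and z of bottle_b_mid in the frame of trough_left between -0.012 and 0.012 m and y of bottle_b_mid in the frame of trough_left between -0.012 and 0.012 m and angle between the z axis of bottle_b and the x axis of cradle, either way round below 0.15 rad) or (horizontal distance between bottle_b_mid and trough_right below 0.035 m and z of bottle_b_mid in the frame of trough_right between -0.012 and 0.012 m and y of bottle_b_mid in the frame of trough_right between -0.012 and 0.012 m and angle between the z axis of bottle_b and the x axis of cradle, either way round below 0.15 rad))), for 0.2 s.
At the end, for the whole second after the job is handed in: Every offcut lies inside the bin, below its rim; each bottle lies on its side in its own trough, within 0.15 rad of the trough's line, the middle of its body within 35 mm of the trough point along it and 12 mm sideways and in height, cap to either end; all at rest (all of step 1 and all of step 2 and linear speed of each of bottle_a, bottle_b, offcut_block, offcut_step, offcut_ell, offcut_disc, offcut_mitre, offcut_batten below 0.02 m/s); the robot touches nothing.
It fails at once if a bystander (tape roll, amber bottle, spray can, filler jar, brush pot, brush) is moved by more than 5 cm (distance of any of tape_roll, amber_bottle, spray_can, filler_jar, brush_pot, brush from where it was at the start of the episode above 0.05 m).
It fails at once if a bottle model falls off the bench (height (world z) of any of bottle_a, bottle_b below -0.05 m).
Of offcut_block, offcut_step, offcut_ell, offcut_disc, offcut_mitre only 3 to 5 are there at a start; the rules pass over those that are not, and their reading is None.
At some moment in a run one of offcut_block, offcut_step, offcut_ell, offcut_disc, offcut_mitre may be knocked a few centimetres aside while the robot is not near it.
Once in a run the grip may slacken for a moment while it holds something.
It also fails if it takes over 210 s, if anything falls off the work surface, if the arm or the gripper's body presses on something with over 40 N, if the wrist force passes 120 N, or if a joint passes its speed limit or range.

## Working session

There is one attempt and no reset: what is moved stays moved. The work goes in short steps, Python scripts to look and compute and a tool call to move; the robot and the scene stay as the last step left them, time stands still between calls to the robot, and variables do not carry over. Pictures are saved under pics/ and viewed, at most 14 in all, crops included, and the job is handed in when it is done.

Besides the shell and the picture viewer there is one more tool, called after ">>>" by a JSON object that holds its "api" and its "payload". move_arm: Moves the arm, as the interface text tells. Its arguments: {"type":"object","properties":{"deltas":{"type":"array"}},"required":["deltas"]}

```bash
mkdir -p pics; ls
cat > h.py <<'E'
import numpy as np, cv2, json, sys
from rig import manip
from scipy.spatial.transform import Rotation as R
def snap(n,save=None):
    st=manip.state(); s=manip.snapshot(n); im=np.array(s["pixels"])
    if n=="wrist":
        T=np.eye(4);T[:3,:3]=R.from_rotvec(st["orientation"]).as_matrix();T[:3,3]=st["position"]
        C=T@np.array(s["T_tool_cam"]); s["eye"]=C[:3,3]; s["rotation"]=C[:3,:3]
    s["im"]=im
    if save: cv2.imwrite("pics/"+save,im)
    return s
def ray(s,u,v):
    K=np.array(s["intrinsics"]); p=np.linalg.solve(K,[u,v,1.0])
    return np.array(s["eye"]),np.array(s["rotation"])@np.array([p[0],-p[1],-p[2]])
def onz(s,u,v,z):
    e,d=ray(s,u,v); return e+d*(z-e[2])/d[2]
def proj(s,P):
    q=np.array(s["rotation"]).T@(np.array(P)-np.array(s["eye"])); p=np.array(s["intrinsics"])@[q[0],-q[1],-q[2]]
    return p[:2]/p[2]
E
python3 - <<'E'
from h import *
for n in("scene","side","wrist"):
    s=snap(n,n+"0.png"); print(n,[k for k in s],s["eye"],np.array(s["intrinsics"]).round(1).tolist(),np.array(s["rotation"]).round(2).tolist())
print(manip.state(), manip.finger_overhang)
E
```

```text
pics
scene ['pixels', 'intrinsics', 'eye', 'rotation', 'im'] [0.95847283 0.64035412 1.12392105] [[387.1, 0.0, 248.5], [0.0, 387.1, 194.5], [0.0, 0.0, 1.0]] [0.22, 0.81, 2.54]
side ['pixels', 'intrinsics', 'eye', 'rotation', 'im'] [0.37743186 0.68063209 0.95093341] [[430.9, 0.0, 253.5], [0.0, 430.9, 191.9], [0.0, 0.0, 1.0]] [0.17, -0.97, -2.63]
wrist ['pixels', 'intrinsics', 'T_tool_cam', 'eye', 'rotation', 'im'] [ 0.21813676 -0.53666656  0.37387921] [[328.3, 0.0, 255.5], [0.0, 328.3, 199.0], [0.0, 0.0, 1.0]] [[0.24, 0.92, 0.31], [-0.97, 0.23, 0.08], [-0.0, -0.32, 0.95]]
{'t': 0.15, 'joints': array([-1.40049955e+00,  3.07396879e-01,  1.50733234e+00,  2.12838059e-05,
        1.32842897e+00, -7.34737080e-02]), 'dq': array([ 0.00129817, -0.00142599, -0.0045388 ,  0.00103009, -0.00019213,
       -0.00052146]), 'joint_torque': array([ 1.40162529e-04, -4.57976782e+01, -2.52220523e+01, -1.17331870e-04,
        8.46979092e-03, -2.66747725e-05]), 'position': array([ 0.13873658, -0.55775595,  0.40401037]), 'orientation': array([-3.11673364e+00, -3.81768162e-01,  8.65502376e-05]), 'wrist_force': array([0.14969542, 1.15326158, 0.03484442]), 'moment': array([-0.02968397,  0.04256343, -0.01818618]), 'grip_force': 0.0, 'grip_width': 0.08571953560495893} 0.1734
```

View pics/scene0.png

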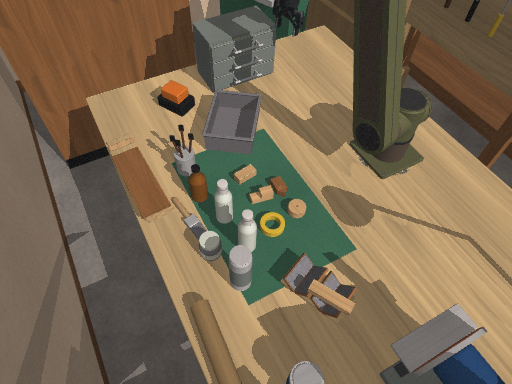

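View pics/side0.png

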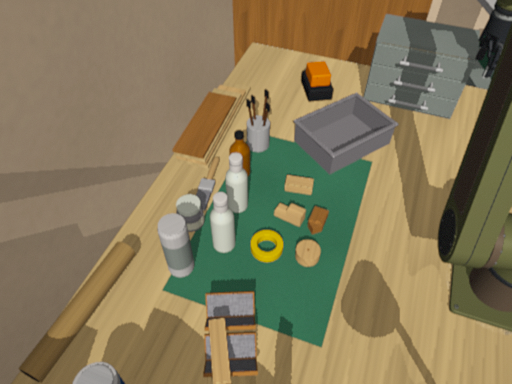

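The pictures show the bin at scene px (232,120), the cradle at (318,285) with the batten across it, and four offcuts: block (245,174), step (262,194), a brown piece (279,185) and disc (297,208). The white bottles are at (224,205) and (247,235). I'll zoom in and calibrate next.

```bash
sed -i 's/    s\["im"\]=im/    s["im"]=im\n    if np.shape(s["rotation"])==(3,): s["rotation"]=R.from_rotvec(s["rotation"]).as_matrix()/' h.py
python3 - <<'E'
from h import *
a=snap("scene");b=snap("side")
A=cv2.resize(a["im"][140:330,160:370],None,fx=3.7,fy=3.1*1,interpolation=cv2.INTER_CUBIC)
A=cv2.resize(a["im"][150:330,165:365],(660,594),interpolation=cv2.INTER_CUBIC);cv2.imwrite("pics/a1.png",A)
B=cv2.resize(b["im"][165:384,150:345],(534,600),interpolation=cv2.INTER_CUBIC);cv2.imwrite("pics/b1.png",B)
for n,u,v,z in[("bin",232,145,0),("block",245,174,.03),("step",262,194,.03),("brown",279,185,.03),("disc",297,208,.03),("tape",272,224,.02),("bott",224,185,.19),("bott2",247,215,.19)]: print(n,onz(a,u,v,z).round(3))
for n,u,v,z in[("block",299,185,.03),("step",290,215,.03),("brown",318,220,.03),("disc",308,252,.03),("tape",267,246,.02),("bott",236,160,.19),("bott2",221,199,.19)]: print(n,onz(b,u,v,z).round(3))
E
```

```text
bin [ 0.515 -0.304  0.   ]
block [ 0.549 -0.13   0.03 ]
step [ 0.538 -0.024  0.03 ]
brown [ 0.465 -0.03   0.03 ]
disc [0.461 0.082 0.03 ]
tape [0.565 0.092 0.02 ]
bott [ 0.685 -0.009  0.19 ]
bott2 [0.673 0.118 0.19 ]
block [ 0.539 -0.126  0.03 ]
step [ 0.531 -0.014  0.03 ]
brown [ 0.456 -0.025  0.03 ]
disc [0.454 0.081 0.03 ]
tape [0.558 0.094 0.02 ]
bott [ 0.681 -0.011  0.19 ]
bott2 [0.666 0.118 0.19 ]
```

View pics/a1.png

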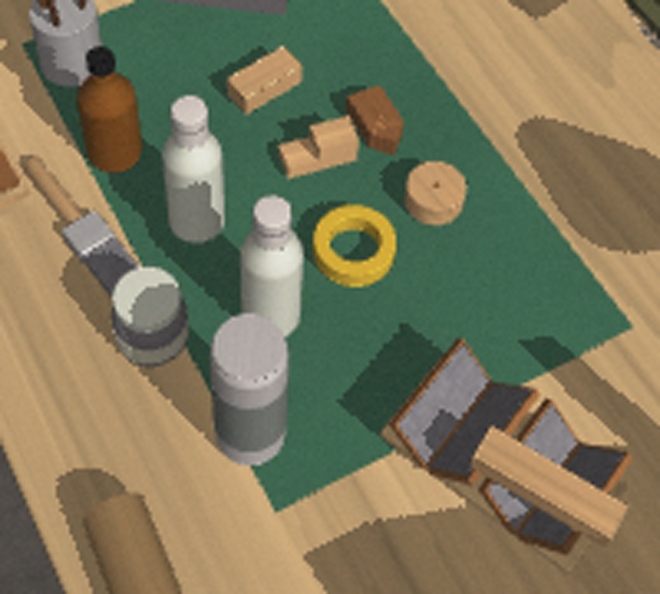

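View pics/b1.png

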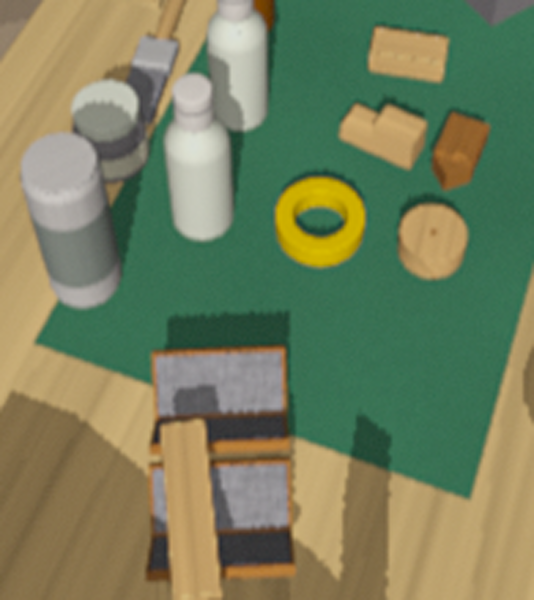

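```bash
cat >> h.py <<'E'
def tri(a,pa,b,pb):
    e1,d1=ray(a,*pa);e2,d2=ray(b,*pb); M=np.c_[d1,-d2]; t=np.linalg.lstsq(M,e2-e1,rcond=None)[0]
    p,q=e1+t[0]*d1,e2+t[1]*d2; return (p+q)/2,np.linalg.norm(p-q)
fa=lambda p:(165+p[0]*.303,150+p[1]*.303)
fb=lambda p:(150+p[0]*.365,165+p[1]*.365)
E
python3 - <<'E'
from h import *
a=snap("scene");b=snap("side")
print("cradle b")
for p in[(153,352),(286,348),(157,445),(288,440),(150,463),(290,460),(150,573),(293,570)]: print(p,onz(b,*fb(p),.058).round(3))
print("cradle a")
for p in[(462,342),(390,425),(538,395),(550,405),(630,452),(570,550)]: print(p,onz(a,*fa(p),.058).round(3))
print("batten top b");
for p in[(163,425),(204,420),(217,598)]: print(onz(b,*fb(p),.082).round(3))
print("batten top a");
for p in[(492,432),(475,462),(627,510),(610,535)]: print(onz(a,*fa(p),.082).round(3))
print("mid caps", tri(a,fa((189,110)),b,fb((235,2))), tri(a,fa((272,210)),b,fb((193,90))))
print("bottle caps top z.192"); print(onz(a,*fa((189,105)),.192),onz(a,*fa((272,204)),.192),onz(b,*fb((193,85)),.192))
print("spray",onz(a,*fa((250,345)),.18),onz(b,*fb((60,160)),.18)," amber",onz(a,*fa((100,60)),.16),"jar",onz(a,*fa((149,300)),.08),onz(b,*fb((105,108)),.08))
print("bin rim a");
for p in[(217,92),(261,96),(251,147),(204,142)]: print(onz(a,*p,.085).round(3))
print("bin rim b");
for p in[(357,95),(397,125),(334,165),(295,125)]: print(onz(b,*p,.085).round(3))
E
```

```text
cradle b
(153, 352) [0.638 0.288 0.058]
(286, 348) [0.537 0.246 0.058]
(157, 445) [0.602 0.359 0.058]
(288, 440) [0.507 0.32  0.058]
(150, 463) [0.601 0.374 0.058]
(290, 460) [0.5   0.334 0.058]
(150, 573) [0.567 0.45  0.058]
(293, 570) [0.47  0.411 0.058]
cradle a
(462, 342) [0.542 0.25  0.058]
(390, 425) [0.643 0.289 0.058]
(538, 395) [0.51  0.326 0.058]
(550, 405) [0.506 0.339 0.058]
(630, 452) [0.47  0.409 0.058]
(570, 550) [0.567 0.455 0.058]
batten top b
[0.598 0.352 0.082]
[0.57  0.337 0.082]
[0.51  0.455 0.082]
batten top a
[0.575 0.343 0.082]
[0.603 0.359 0.082]
[0.514 0.454 0.082]
[0.539 0.464 0.082]
mid caps (array([ 0.68310426, -0.02317248,  0.16739513]), np.float64(0.017022371441879174)) (array([0.66955505, 0.1129807 , 0.18760022]), np.float64(0.0004900572147413086))
bottle caps top z.192
[ 0.68453284 -0.02120586  0.192     ] [0.6679147  0.10972141 0.192     ] [0.67003433 0.11154024 0.192     ]
spray [0.74455097 0.21572399 0.18      ] [0.74393747 0.21290959 0.18      ]  amber [ 0.72774821 -0.1337109   0.16      ] jar [0.78324152 0.08636666 0.08      ] [0.77993285 0.08287409 0.08      ]
bin rim a
[ 0.472 -0.521  0.085]
[ 0.325 -0.417  0.085]
[ 0.492 -0.192  0.085]
[ 0.632 -0.293  0.085]
bin rim b
[ 0.464 -0.522  0.085]
[ 0.319 -0.417  0.085]
[ 0.459 -0.184  0.085]
[ 0.611 -0.308  0.085]
```

```bash
cat >> h.py <<'E'
def down(psi): # closing line at world angle psi, tool pointing down
    y=np.array([np.cos(psi),np.sin(psi),0]);z=np.array([0,0,-1.]);return np.c_[np.cross(y,z),y,z]
def plan(P,Rt,name=""):
    st=manip.state();R0=R.from_rotvec(st["orientation"]).as_matrix()
    d=R0.T@(np.array(P)-st["position"])*1e3; w=R.from_matrix(R0.T@Rt).as_rotvec()
    print(name,"delta",d.round(1).tolist(),w.round(3).tolist(),"len",np.linalg.norm(d).round(),"|w|",np.linalg.norm(w).round(2))
def pdown(P,psi,name=""):
    j1=np.arctan2(P[1],P[0])-0.07
    for k in(-1,0,1):
        j6=j1-(psi+k*np.pi)
        if abs(j6)<1.75: plan(P,down(psi+k*np.pi),name+" j6~%.2f"%j6)
E
python3 - <<'E'
from h import *
pdown([.47,-.03,.45],-.07-.01,"hover")
E
```

```text
hover j6~-0.05 delta [448.9, -432.4, -45.3] [-0.0, -0.0, -1.247] len 625.0 |w| 1.25
```

>>> {"api": "move_arm", "payload": {"deltas": [[245,-205,-45,0,0,-0.62,1],[245,-205,-45,0,0,-0.62,1],[245,-205,-45,0,0,-0.62,1],[245,-205,-45,0,0,-0.62,1],[245,-205,-45,0,0,-0.62,1],[245,-205,-45,0,0,-0.62,1],[449,-432,-45,0,0,-1.25,1],[449,-432,-45,0,0,-1.25,1]]}}

```text
t: 1.15
position: [0.3623, -0.2284, 0.4481]
orientation: [2.618, 1.733, 0.001]
wrist_force: [1.3, -0.4, -0.2]
grip_width: 0.0849
grip_force: 0.0
```

Run:
```python
from h import *
pdown([.47,-.03,.45],-.07-.01,"hover");print(manip.state()["position"],manip.state()["t"])
```

```text
hover j6~-0.05 delta [224.7, 21.6, -1.9] [0.002, 0.001, -0.321] len 226.0 |w| 0.32
[ 0.36231584 -0.22841419  0.44809525] 1.15
```

>>> {"api": "move_arm", "payload": {"deltas": [[225,22,-2,0,0,-0.32,1],[225,22,-2,0,0,-0.32,1],[225,22,-2,0,0,-0.32,1],[225,22,-2,0,0,-0.32,1],[225,22,-2,0,0,-0.32,1],[225,22,-2,0,0,-0.32,1],[225,22,-2,0,0,-0.32,1]]}}

```text
t: 1.85
position: [0.4708, -0.0319, 0.4494]
orientation: [-2.314, -2.125, 0.002]
wrist_force: [-0.0, -0.5, -0.7]
grip_width: 0.0855
grip_force: 0.0
```

Run:
```python
from h import *
s=snap("wrist","w1.png"); print(manip.state()["position"],s["eye"])
im=s["im"]; hsv=cv2.cvtColor(im,cv2.COLOR_BGR2HSV)
m=((hsv[...,0]<24)&(hsv[...,1]>70)&(hsv[...,2]>50)).astype(np.uint8)
m=cv2.morphologyEx(m,cv2.MORPH_OPEN,np.ones((3,3)))
for c in cv2.findContours(m,cv2.RETR_EXTERNAL,cv2.CHAIN_APPROX_SIMPLE)[0]:
    A=cv2.contourArea(c)
    if 200<A<12000:
        q=onz(s,*c.reshape(-1,2).mean(0),.02)
        P=np.array([onz(s,u,v,.03)[:2] for u,v in c.reshape(-1,2)],np.float32)*1000
        (ctr,wh,an)=cv2.minAreaRect(P); print(A,c.reshape(-1,2).mean(0).round(),np.round(ctr),np.round(wh),round(an,1))
```

```text
[ 0.47050112 -0.03252343  0.44934518] [0.47689633 0.05162343 0.41927909]
1944.0 [316. 235.] [ 541. -137.] [78. 49.] 9.1
7789.0 [468. 235.] [ 748. -215.] [103. 270.] 9.3
1889.0 [311. 155.] [533. -32.] [39. 78.] 80.5
1733.0 [247. 159.] [459. -34.] [76. 40.] 86.7
380.0 [498.  82.] [749.  24.] [21. 53.] 0.1
2559.5 [234.  68.] [454.  72.] [61. 62.] 14.6
```

View pics/w1.png

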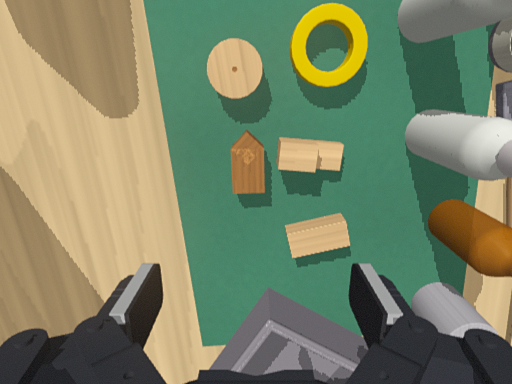

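Run:
```python
from h import *
s=snap("wrist");a=snap("scene");b=snap("side")
for n,p,z in[("block",(263,72),.03),("disc",(437,187),.03),("mitre",(375,110),.026)]: print(n,onz(a,*fa(p),z).round(3))
for n,p,z in[("block",(409,50),.03),("disc",(434,232),.03),("mitre tip",(455,160),.026),("mitre sq",(470,115),.026)]: print(n,"b",onz(b,*fb(p),z).round(3))
for n,p,z in[("block tl",(288,231),.03),("tr",(346,218),.03),("br",(350,243),.03),("bl",(294,258),.03),("disc",(235,69),.03),("mitre sql",(232,193),.026),("mitre sqr",(265,193),.026),("tip",(247,139),.026),("tipbase",(247,130),0)]: print(n,"w",onz(s,*p,z).round(3))
for n,p,z in[("step hi tl",(280,143),.04),("bl",(279,171),.04),("tr",(318,146),.04),("br",(317,173),.04),("lo tr",(343,145),.02),("lo br",(341,171),.02)]: print(n,"w",onz(s,*p,z).round(3))
I=cv2.resize(s["im"][110:270,220:360],(700,600)[0:2],interpolation=cv2.INTER_CUBIC);cv2.imwrite("pics/w1c.png",I)
```

```text
block [ 0.545 -0.14   0.03 ]
disc [0.457 0.078 0.03 ]
mitre [ 0.461 -0.04   0.026]
block b [ 0.54  -0.133  0.03 ]
disc b [0.455 0.074 0.03 ]
mitre tip b [ 0.458 -0.015  0.026]
mitre sq b [ 0.459 -0.074  0.026]
block tl w [ 0.503 -0.129  0.03 ]
tr w [ 0.577 -0.117  0.03 ]
br w [ 0.583 -0.153  0.03 ]
bl w [ 0.508 -0.169  0.03 ]
disc w [0.455 0.071 0.03 ]
mitre sql w [ 0.435 -0.073  0.026]
mitre sqr w [ 0.477 -0.076  0.026]
tip w [ 0.461 -0.007  0.026]
tipbase w [0.461 0.001 0.   ]
step hi tl w [ 0.499 -0.013  0.04 ]
bl w [ 0.495 -0.046  0.04 ]
tr w [ 0.542 -0.02   0.04 ]
br w [ 0.54  -0.052  0.04 ]
lo tr w [ 0.576 -0.025  0.02 ]
lo br w [ 0.574 -0.057  0.02 ]
```

View pics/w1c.png

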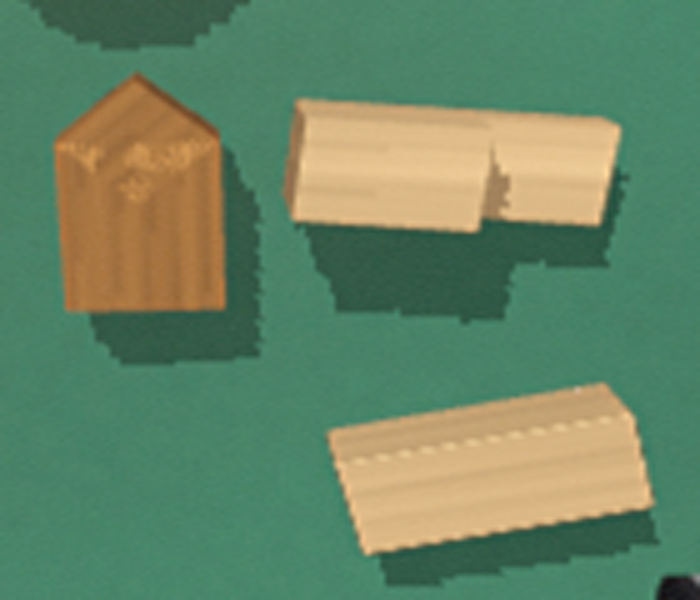

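Run:
```python
from h import *
print(manip.state()["t"])
pdown([.543,-.142,.26],-1.39,"block")
```

```text
2.05
block j6~1.06 delta [-101.7, 82.1, 189.6] [0.0, 0.0, 1.301] len 230.0 |w| 1.3
```

>>> {"api": "move_arm", "payload": {"deltas": [[-102,82,190,0,0,1.3,1],[-102,82,190,0,0,1.3,1],[-102,82,190,0,0,1.3,1],[-102,82,190,0,0,1.3,1],[-102,82,190,0,0,1.3,1],[-102,82,190,0,0,1.3,1],[-102,82,190,0,0,1.3,1],[-102,82,190,0,0,1.3,1]]}}

```text
t: 2.85
position: [0.5432, -0.1427, 0.2589]
orientation: [-3.112, -0.43, 0.002]
wrist_force: [-1.1, 0.9, 0.3]
grip_width: 0.0854
grip_force: 0.0
```

Run:
```python
from h import *
pdown([.543,-.142,.18],-1.39,"block")
```

```text
block j6~1.06 delta [0.1, -0.7, 78.9] [-0.001, 0.001, 0.094] len 79.0 |w| 0.09
```

>>> {"api": "move_arm", "payload": {"deltas": [[0,0,40,0,0,0.09,1],[0,0,79,0,0,0.09,1],[0,0,79,0,0,0.09,1],[0,0,79,0,0,0.09,-1],[0,0,79,0,0,0.09,-1],[0,0,79,0,0,0.09,-1],[0,0,79,0,0,0.09,-1],[0,0,79,0,0,0.09,-1]]}}

```text
t: 3.65
position: [0.5447, -0.1414, 0.1828]
orientation: [3.125, 0.304, 0.006]
wrist_force: [-0.5, 0.2, 5.6]
grip_width: 0.035
grip_force: 61.6
```

```bash
cat >> h.py <<'E'
BC=np.array([.472,-.357]);BY=np.array([.58,.813]);BX=np.array([.813,-.58]);BPSI=np.arctan2(-.58,.813)
def bin_(x,y,z,name="bin"): p=BC+BX*x+BY*y; pdown([*p,z],BPSI,name)
E
python3 - <<'E'
from h import *
bin_(0,.06,.31)
E
```

```text
bin j6~0.00 delta [-68.8, 156.7, -127.1] [0.004, -0.003, -0.757] len 213.0 |w| 0.76
```

>>> {"api": "move_arm", "payload": {"deltas": [[0,0,-50,0,0,0,-1],[0,0,-100,0,0,0,-1],[0,0,-127,0,0,-0.15,-1],[-69,157,-127,0,0,-0.75,-1],[-69,157,-127,0,0,-0.75,-1],[-69,157,-127,0,0,-0.75,-1],[-69,157,-127,0,0,-0.75,-1],[-69,157,-127,0,0,-0.75,-1]]}}

```text
t: 4.45
position: [0.5055, -0.3123, 0.3088]
orientation: [2.795, 1.425, 0.001]
wrist_force: [0.5, 0.1, -0.4]
grip_width: 0.0347
grip_force: 60.8
```

Run:
```python
from h import *
bin_(0,.06,.225)
s=snap("wrist","w2.png")
```

```text
bin j6~0.00 delta [4.2, -1.7, 83.8] [0.004, 0.002, -0.008] len 84.0 |w| 0.01
```

View pics/w2.png

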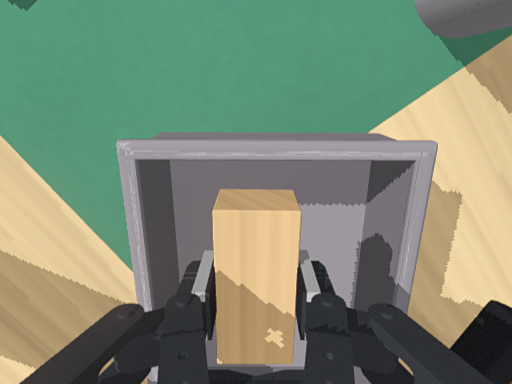

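The view is down into the bin: rim corners at (122,145) and (434,145), the block held between the fingers and well inside. Releasing.

>>> {"api": "move_arm", "payload": {"deltas": [[0,0,45,0,0,0,-1],[0,0,84,0,0,0,-1],[0,0,84,0,0,0,0.6],[0,0,84,0,0,0,0.6],[0,0,84,0,0,0,0.6],[0,0,40,0,0,0,0.6],[0,0,0,0,0,0,0.6],[0,0,0,0,0,0,1]]}}

```text
t: 5.3
position: [0.5089, -0.3098, 0.3162]
orientation: [2.785, 1.422, 0.012]
wrist_force: [0.4, 0.3, 0.7]
grip_width: 0.0804
grip_force: 0.0
```

Run:
```python
from h import *
s=snap("wrist")
for p in[(119,142),(437,142)]: print(onz(s,*p,.085).round(3))
pdown([.527,-.035,.26],-.13-np.pi/2,"step"); print(manip.state()["position"])
```

```text
[ 0.474 -0.221  0.085]
[ 0.631 -0.336  0.085]
step j6~1.56 delta [233.2, -146.1, 51.9] [0.011, -0.007, 1.074] len 280.0 |w| 1.07
step j6~-1.58 delta [233.2, -146.1, 51.9] [0.008, 0.013, -2.068] len 280.0 |w| 2.07
[ 0.50803391 -0.30917033  0.31365395]
```

```bash
sed -i 's/^BC=.*/BC=np.array([.475,-.383]);BY=np.array([.591,.807]);BX=np.array([.807,-.591]);BPSI=np.arctan2(-.591,.807)/' h.py
python3 - <<'E'
from h import *
a=snap("scene");b=snap("side")
for x,y in((-.096,-.131),(.096,-.131),(.096,.131),(-.096,.131)):
    P=[*(BC+BX*x+BY*y),.085]; print(P,proj(a,P).round(),proj(b,P).round())
cv2.imwrite("pics/a2.png",cv2.resize(a["im"][80:330,150:370],(660,600)[:2],interpolation=cv2.INTER_CUBIC))
E
```

```text
[np.float64(0.320107), np.float64(-0.431981), 0.085] [260.  93.] [397. 122.]
[np.float64(0.47505099999999995), np.float64(-0.545453), 0.085] [214.  89.] [355.  90.]
[np.float64(0.6298929999999999), np.float64(-0.334019), 0.085] [200. 134.] [291. 118.]
[np.float64(0.474949), np.float64(-0.220547), 0.085] [251. 140.] [332. 155.]
```

View pics/a2.png

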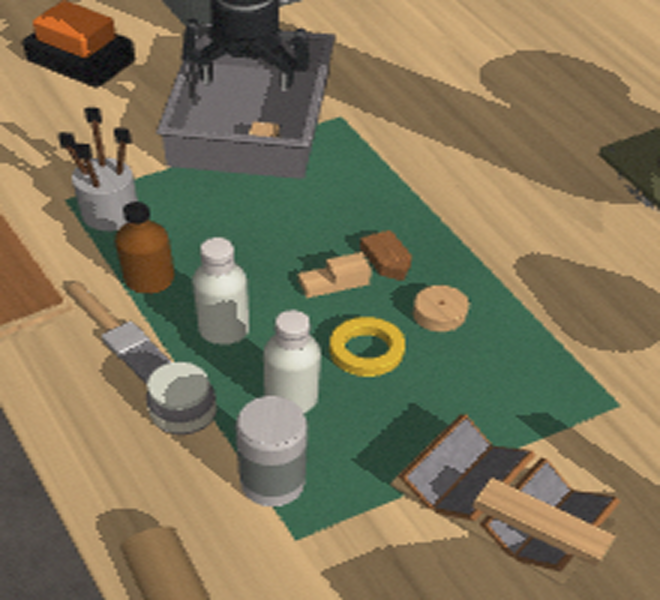

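>>> {"api": "move_arm", "payload": {"deltas": [[100,-60,-5,0,0,0.3,1],[233,-146,50,0,0,1.07,1],[233,-146,50,0,0,1.07,1],[233,-146,50,0,0,1.07,1],[233,-146,50,0,0,1.07,1],[233,-146,50,0,0,1.07,1],[233,-146,50,0,0,1.07,1],[233,-146,50,0,0,1.07,1]]}}

```text
t: 6.25
position: [0.5238, -0.0319, 0.2562]
orientation: [-3.135, 0.2, 0.005]
wrist_force: [-0.3, -0.6, -0.9]
grip_width: 0.0855
grip_force: 0.0
```

The block is lying in the bin at (265,130), and everything else is unchanged. Next is the step piece.

Run:
```python
from h import *
pdown([.527,-.035,.183],-.13-np.pi/2,"step"); print(manip.state()["position"])
```

```text
step j6~1.56 delta [3.8, 2.7, 73.2] [-0.0, 0.003, 0.002] len 73.0 |w| 0.0
step j6~-1.58 delta [3.8, 2.7, 73.2] [-0.005, -0.0, -3.139] len 73.0 |w| 3.14
[ 0.52378742 -0.0318506   0.25619733]
```

>>> {"api": "move_arm", "payload": {"deltas": [[4,3,35,0,0,0,1],[4,3,73,0,0,0,1],[4,3,73,0,0,0,1],[4,3,73,0,0,0,-1],[4,3,73,0,0,0,-1],[4,3,73,0,0,0,-1],[4,3,73,0,0,0,-1],[4,3,73,0,0,0,-1]]}}

```text
t: 7.05
position: [0.529, -0.0376, 0.1863]
orientation: [3.135, -0.198, 0.006]
wrist_force: [-0.1, -0.7, 5.8]
grip_width: 0.0311
grip_force: 60.8
```

Run:
```python
from h import *
bin_(0,-.06,.32)
```

```text
bin j6~-0.21 delta [-38.7, 402.0, -133.8] [0.002, -0.003, -1.065] len 425.0 |w| 1.07
```

>>> {"api": "move_arm", "payload": {"deltas": [[0,0,-50,0,0,0,-1],[0,0,-100,0,0,-0.1,-1],[-39,402,-134,0,0,-1.07,-1],[-39,402,-134,0,0,-1.07,-1],[-39,402,-134,0,0,-1.07,-1],[-39,402,-134,0,0,-1.07,-1],[-39,402,-134,0,0,-1.07,-1],[-39,402,-134,0,0,-1.07,-1]]}}

```text
t: 7.85
position: [0.4679, -0.3048, 0.3085]
orientation: [2.893, 1.223, 0.001]
wrist_force: [1.1, -1.0, -1.1]
grip_width: 0.0311
grip_force: 60.1
```

Run:
```python
from h import *
bin_(0,-.06,.32);bin_(0,-.06,.235); print(manip.state()["grip_width"])
```

```text
bin j6~-0.21 delta [-110.6, 68.0, -11.4] [0.001, -0.0, -0.139] len 130.0 |w| 0.14
bin j6~-0.21 delta [-110.6, 67.8, 73.6] [0.001, -0.0, -0.139] len 149.0 |w| 0.14
0.031114642246967125
```

>>> {"api": "move_arm", "payload": {"deltas": [[-60,35,-11,0,0,-0.14,-1],[-111,68,-11,0,0,-0.14,-1],[-111,68,-5,0,0,-0.14,-1],[-111,68,40,0,0,-0.14,-1],[-111,68,74,0,0,-0.14,-1],[-111,68,74,0,0,-0.14,0.4],[-111,68,74,0,0,-0.14,0.4],[-111,68,74,0,0,-0.14,0.4]]}}

```text
t: 8.65
position: [0.4403, -0.4306, 0.2357]
orientation: [2.801, 1.413, 0.002]
wrist_force: [0.2, -0.2, 0.7]
grip_width: 0.0595
grip_force: 0.0
```

Run:
```python
from h import *
a=snap("scene");s=a["im"]; hsv=cv2.cvtColor(s,cv2.COLOR_BGR2HSV)
pdown([.458,-.047,.26],-.07-np.pi,"mitre");print(manip.state()["grip_width"])
for n,P in(("mitre",[.458,-.040,.026]),("disc",[.456,.073,.03])):
    u,v=proj(a,P).astype(int); w=s[v-14:v+15,u-14:u+15]; h=cv2.cvtColor(w,cv2.COLOR_BGR2HSV)
    m=((h[...,0]<25)&(h[...,1]>60)); yy,xx=np.nonzero(m); print(n,(u,v),m.sum(),xx.mean()-14,yy.mean()-14)
```

```text
mitre j6~-0.10 delta [319.0, -213.7, -25.3] [0.004, 0.002, -0.566] len 385.0 |w| 0.57
0.059721123065447614
mitre (np.int64(279), np.int64(182)) 233 -0.5064377682403425 3.7253218884120187
disc (np.int64(296), np.int64(205)) 311 -0.790996784565916 2.083601286173632
```

>>> {"api": "move_arm", "payload": {"deltas": [[0,0,-50,0,0,0,0.4],[10,-10,-85,0,0,0,0.4],[319,-214,-50,0,0,-0.57,0.6],[319,-214,-50,0,0,-0.57,0.6],[319,-214,-50,0,0,-0.57,0.6],[319,-214,-50,0,0,-0.57,0.6],[319,-214,-50,0,0,-0.57,0.6],[319,-214,-50,0,0,-0.57,0.6]]}}

```text
t: 9.5
position: [0.4536, -0.1159, 0.2923]
orientation: [2.291, 2.143, 0.004]
wrist_force: [0.2, 1.8, -0.4]
grip_width: 0.0685
grip_force: 0.0
```

Run:
```python
from h import *
pdown([.458,-.047,.26],-.07-np.pi,"mitre");print(manip.state()["position"])
```

```text
mitre j6~-0.10 delta [69.1, -0.4, 32.2] [0.005, 0.001, 0.003] len 76.0 |w| 0.01
[ 0.45362266 -0.1159407   0.29233264]
```

>>> {"api": "move_arm", "payload": {"deltas": [[45,0,10,0,0,0,0.6],[69,0,40,0,0,0,0.6],[69,0,85,0,0,0,0.6],[69,0,112,0,0,0,0.6],[69,0,112,0,0,0,0.6],[69,0,112,0,0,0,-1],[69,0,112,0,0,0,-1],[69,0,112,0,0,0,-1]]}}

```text
t: 10.3
position: [0.4591, -0.0494, 0.1805]
orientation: [2.292, 2.143, 0.005]
wrist_force: [0.5, -0.3, 6.6]
grip_width: 0.0389
grip_force: 61.2
```

Run:
```python
from h import *
bin_(-.03,.0,.32)
```

```text
bin j6~-0.12 delta [-315.7, 13.7, -139.3] [0.005, -0.001, 0.565] len 345.0 |w| 0.56
```

>>> {"api": "move_arm", "payload": {"deltas": [[0,0,-50,0,0,0,-1],[0,0,-100,0,0,0,-1],[-60,0,-139,0,0,0.1,-1],[-316,14,-139,0,0,0.56,-1],[-316,14,-139,0,0,0.56,-1],[-316,14,-139,0,0,0.56,-1],[-316,14,-139,0,0,0.56,-1],[-316,14,-139,0,0,0.56,-1]]}}

```text
t: 11.1
position: [0.4504, -0.3428, 0.3183]
orientation: [2.797, 1.425, 0.002]
wrist_force: [0.8, -1.2, -0.6]
grip_width: 0.0387
grip_force: 60.9
```

Run:
```python
from h import *
bin_(-.03,.0,.245)
snap("wrist","w3.png")
```

```text
bin j6~-0.12 delta [-17.9, 13.3, 73.3] [0.003, 0.0, 0.004] len 77.0 |w| 0.01
```

View pics/w3.png

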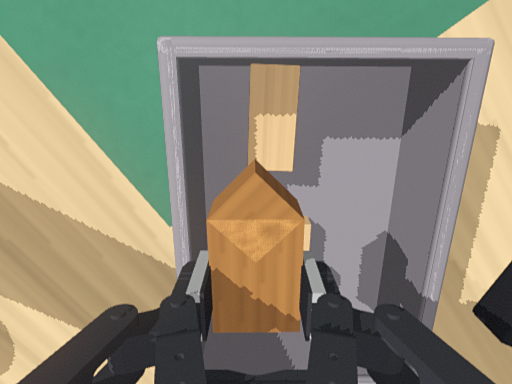

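The block is on the bin floor near (275,115). The right half is free, so I'll drop the mitre there.

>>> {"api": "move_arm", "payload": {"deltas": [[-18,45,0,0,0,0,-1],[-18,75,20,0,0,0,-1],[-18,75,54,0,0,0,-1],[-18,75,54,0,0,0,-1],[-18,75,54,0,0,0,0.4],[-18,75,54,0,0,0,0.4],[-18,75,54,0,0,0,0.4],[-18,75,0,0,0,0,0.4]]}}

```text
t: 11.95
position: [0.4992, -0.3971, 0.3075]
orientation: [-2.787, -1.423, 0.007]
wrist_force: [0.2, -0.7, -0.5]
grip_width: 0.0598
grip_force: 0.0
```

Run:
```python
from h import *
a=snap("scene");s=a["im"]
pdown([.456,.073,.30],.1-np.pi,"disc");print(manip.state()["grip_width"])
for n,P in (("disc",[.456,.073,.03]),):
    u,v=proj(a,P).astype(int); w=s[v-14:v+15,u-14:u+15]; h=cv2.cvtColor(w,cv2.COLOR_BGR2HSV)
    m=((h[...,0]<25)&(h[...,1]>60)); yy,xx=np.nonzero(m); print(n,(u,v),m.sum(),xx.mean()-14,yy.mean()-14)
```

```text
disc j6~-0.01 delta [355.8, -314.7, 17.5] [0.007, 0.004, -0.726] len 475.0 |w| 0.73
0.059419134911996026
disc (np.int64(296), np.int64(205)) 288 0.13541666666666607 3.15625
```

Run:
```python
from h import *
pdown([.456,.073,.30],-1.4,"disc")
```

```text
disc j6~1.49 delta [355.8, -314.7, 17.5] [0.008, -0.002, 0.774] len 475.0 |w| 0.77
disc j6~-1.65 delta [355.8, -314.7, 17.5] [0.003, 0.01, -2.368] len 475.0 |w| 2.37
```

>>> {"api": "move_arm", "payload": {"deltas": [[356,-315,17,0,0,0.77,1],[356,-315,17,0,0,0.77,1],[356,-315,17,0,0,0.77,1],[356,-315,17,0,0,0.77,1],[356,-315,17,0,0,0.77,1],[356,-315,17,0,0,0.77,1],[356,-315,17,0,0,0.77,1],[356,-315,17,0,0,0.77,1]]}}

```text
t: 12.8
position: [0.4626, -0.004, 0.2998]
orientation: [3.129, 0.272, 0.007]
wrist_force: [0.8, -0.5, -0.3]
grip_width: 0.0851
grip_force: 0.0
```

Run:
```python
from h import *
s=snap("wrist"); pdown([.456,.073,.30],-1.4,"disc"); h=cv2.cvtColor(s["im"],cv2.COLOR_BGR2HSV)
m=((h[...,0]<22)&(h[...,1]>60)&(h[...,1]<190)&(h[...,2]>100)).astype(np.uint8)
for c in cv2.findContours(m,cv2.RETR_EXTERNAL,cv2.CHAIN_APPROX_SIMPLE)[0]:
    if 800<cv2.contourArea(c)<20000: 
        (x,y),r=cv2.minEnclosingCircle(c); print(x,y,r,onz(s,x,y,.025).round(3))
```

```text
disc j6~1.49 delta [7.9, -70.5, -0.4] [-0.005, -0.002, 0.006] len 71.0 |w| 0.01
disc j6~-1.65 delta [7.9, -70.5, -0.4] [0.003, -0.008, -3.136] len 71.0 |w| 3.14
255.52127075195312 344.7149963378906 112.6029281616211 [ 0.322 -0.028  0.025]
57.873016357421875 301.5 72.39855194091797 [0.339 0.151 0.025]
159.0483856201172 188.43817138671875 43.230796813964844 [0.458 0.072 0.025]
```

Disc confirmed at (0.457, 0.072).

>>> {"api": "move_arm", "payload": {"deltas": [[8,-50,0,0,0,0,1],[8,-70,25,0,0,0,1],[8,-70,75,0,0,0,1],[8,-70,120,0,0,0,1],[8,-70,120,0,0,0,1],[8,-70,120,0,0,0,-1],[8,-70,120,0,0,0,-1],[8,-70,120,0,0,0,-1]]}}

```text
t: 13.65
position: [0.4599, 0.0643, 0.181]
orientation: [3.129, 0.272, 0.01]
wrist_force: [-0.2, -0.3, -1.0]
grip_width: 0.0602
grip_force: 64.6
```

Run:
```python
from h import *
bin_(0,-.01,.32)
```

```text
bin j6~-0.13 delta [-68.7, 450.2, -139.1] [0.003, -0.005, -0.765] len 476.0 |w| 0.77
```

>>> {"api": "move_arm", "payload": {"deltas": [[0,0,-50,0,0,0,-1],[0,0,-100,0,0,0,-1],[-69,450,-139,0,0,-0.77,-1],[-69,450,-139,0,0,-0.77,-1],[-69,450,-139,0,0,-0.77,-1],[-69,450,-139,0,0,-0.77,-1],[-69,450,-139,0,0,-0.77,-1],[-69,450,-139,0,0,-0.77,-1]]}}

```text
t: 14.45
position: [0.4649, -0.2027, 0.304]
orientation: [2.791, 1.434, 0.005]
wrist_force: [0.1, -0.4, -0.9]
grip_width: 0.0604
grip_force: 65.0
```

Run:
```python
from h import *
bin_(-.035,0,.32);print(manip.state()["grip_width"])
```

```text
bin j6~-0.12 delta [-140.3, 78.3, -15.8] [0.005, -0.001, 0.01] len 161.0 |w| 0.01
0.060375165682787446
```

>>> {"api": "move_arm", "payload": {"deltas": [[-50,25,-15,0,0,0,-1],[-95,50,-15,0,0,0,-1],[-140,78,-10,0,0,0,-1],[-140,78,20,0,0,0,-1],[-140,78,42,0,0,0,-1],[-140,78,42,0,0,0,1],[-140,78,42,0,0,0,1],[-140,78,42,0,0,0,1]]}}

```text
t: 15.25
position: [0.447, -0.3602, 0.2612]
orientation: [2.794, 1.427, 0.002]
wrist_force: [-1.0, -0.0, 0.4]
grip_width: 0.0856
grip_force: 0.0
```

Run:
```python
from h import *
print(manip.state()["grip_width"])
for psi in (.5,.5-np.pi): pdown([.45,.05,.36],psi,"via")
```

```text
0.08556554569379593
via j6~-0.46 delta [334.1, -237.6, -99.9] [0.003, 0.003, -1.126] len 422.0 |w| 1.13
via j6~-0.46 delta [334.1, -237.6, -99.9] [0.003, 0.003, -1.126] len 422.0 |w| 1.13
```

>>> {"api": "move_arm", "payload": {"deltas": [[0,0,-50,0,0,0,1],[334,-238,-100,0,0,-1.13,1],[334,-238,-100,0,0,-1.13,1],[334,-238,-100,0,0,-1.13,1],[334,-238,-100,0,0,-1.13,1],[334,-238,-100,0,0,-1.13,1],[334,-238,-100,0,0,-1.13,1],[334,-238,-100,0,0,-1.13,1]]}}

```text
t: 16.05
position: [0.4487, -0.0103, 0.3535]
orientation: [1.694, 2.641, 0.003]
wrist_force: [0.8, 0.5, 0.1]
grip_width: 0.0854
grip_force: 0.0
```

Run:
```python
from h import *
pdown([.556,.4035,.36],.5,"batten")
```

```text
batten j6~0.06 delta [331.3, 270.1, -6.3] [0.004, 0.002, -0.07] len 428.0 |w| 0.07
```

>>> {"api": "move_arm", "payload": {"deltas": [[331,270,-6,0,0,-0.07,1],[331,270,-6,0,0,-0.07,1],[331,270,-6,0,0,-0.07,1],[331,270,-6,0,0,-0.07,1],[331,270,-6,0,0,-0.07,1],[331,270,-6,0,0,-0.07,1],[331,270,-6,0,0,-0.07,1],[331,270,-6,0,0,-0.07,1]]}}

```text
t: 16.85
position: [0.5519, 0.3765, 0.3593]
orientation: [1.609, 2.696, 0.005]
wrist_force: [1.2, -0.9, 0.8]
grip_width: 0.0851
grip_force: 0.0
```

Run:
```python
from h import *
pdown([.556,.4035,.25],.5,"batten"); snap("wrist","w4.png"); print(manip.state()["position"].tolist(),manip.state()["orientation"].tolist())
```

```text
batten j6~0.06 delta [21.8, 16.0, 109.4] [0.004, 0.0, -0.005] len 113.0 |w| 0.01
[0.5538142779191733, 0.3838157791725445, 0.35922423589768926] [1.60560744579776, 2.6991816860193274, 0.020210377681900826]
```

View pics/w4.png

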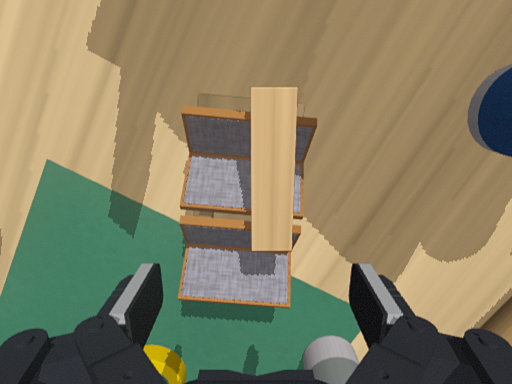

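Run:
```python
from h import *
s=snap("wrist")
for p in[(252,88),(297,88),(291,250),(252,250)]: print("bat",onz(s,*p,.082).round(4))
for p in[(183,108),(317,119),(181,207),(302,216),(180,217),(300,229),(179,298),(291,306)]: print("cr",onz(s,*p,.058).round(4))
pdown([.556,.4035,.24],.5,"batten");print(manip.state()["position"])
```

```text
bat [0.513  0.4587 0.082 ]
bat [0.5413 0.4741 0.082 ]
bat [0.6029 0.3609 0.082 ]
bat [0.5741 0.3454 0.082 ]
cr [0.4718 0.4192 0.058 ]
cr [0.5703 0.463  0.058 ]
cr [0.5052 0.3419 0.058 ]
cr [0.6031 0.3851 0.058 ]
cr [0.5083 0.3329 0.058 ]
cr [0.6081 0.3735 0.058 ]
cr [0.5423 0.2556 0.058 ]
cr [0.6426 0.2989 0.058 ]
batten j6~0.06 delta [18.5, 12.8, 119.0] [0.008, -0.003, -0.001] len 121.0 |w| 0.01
[0.55295513 0.38037568 0.35885192]
```

>>> {"api": "move_arm", "payload": {"deltas": [[20,14,40,0,0,0,1],[20,14,60,0,0,0,1],[20,14,60,0,0,0,1],[20,14,60,0,0,0,1],[20,14,60,0,0,0,1]]}}

```text
t: 17.45
position: [0.5557, 0.3978, 0.2993]
orientation: [1.611, 2.695, 0.005]
wrist_force: [0.3, -1.1, -0.3]
grip_width: 0.0856
grip_force: 0.0
```

Run:
```python
from h import *
print(manip.state()["position"]); s=snap("wrist");im=s["im"];cv2.imwrite("pics/w5.png",im)
pdown([.557,.407,.238],.496,"batten");print(manip.state()["position"])
h=cv2.cvtColor(im,cv2.COLOR_BGR2HSV);m=((h[...,0]<24)&(h[...,1]>60)&(h[...,2]>170)).astype(np.uint8)
m[:, :200]=0;m[:,340:]=0
c=max(cv2.findContours(m,cv2.RETR_EXTERNAL,cv2.CHAIN_APPROX_SIMPLE)[0],key=cv2.contourArea)
P=np.array([onz(s,u,v,.082)[:2] for u,v in c.reshape(-1,2)],np.float32)*1000
print(cv2.minAreaRect(P))
```

```text
[0.55566141 0.39780469 0.29927872]
batten j6~0.07 delta [7.5, 5.2, 61.4] [0.004, -0.0, -0.003] len 62.0 |w| 0.01
[0.55574243 0.39779433 0.29935221]
((575.628173828125, 395.04541015625), (73.3697509765625, 164.46994018554688), 32.956722259521484)
```

>>> {"api": "move_arm", "payload": {"deltas": [[7,5,30,0,0,0,1],[7,5,61,0,0,0,1],[7,5,61,0,0,0,1],[7,5,61,0,0,0,-1],[7,5,61,0,0,0,-1],[7,5,61,0,0,0,-1],[7,5,61,0,0,0,-1],[7,5,61,0,0,0,-1]]}}

```text
t: 18.3
position: [0.557, 0.4068, 0.2379]
orientation: [1.611, 2.695, 0.005]
wrist_force: [-0.4, 0.6, 6.2]
grip_width: 0.0328
grip_force: 60.5
```

Run:
```python
from h import *
pdown([.47,.05,.36],BPSI,"via");pdown([.46,-.1,.36],BPSI,"via")
```

```text
via j6~0.67 delta [-273.1, -245.0, -123.0] [0.003, -0.002, 1.125] len 387.0 |w| 1.13
via j6~0.35 delta [-400.5, -324.8, -123.4] [0.003, -0.002, 1.125] len 530.0 |w| 1.13
```

>>> {"api": "move_arm", "payload": {"deltas": [[0,0,-50,0,0,0,-1],[0,0,-100,0,0,0.1,-1],[-400,-325,-123,0,0,1.12,-1],[-400,-325,-123,0,0,1.12,-1],[-400,-325,-123,0,0,1.12,-1],[-400,-325,-123,0,0,1.12,-1],[-400,-325,-123,0,0,1.12,-1],[-400,-325,-123,0,0,1.12,-1]]}}

```text
t: 19.1
position: [0.4991, 0.1104, 0.3496]
orientation: [2.711, 1.586, 0.001]
wrist_force: [1.2, -0.5, -0.1]
grip_width: 0.0322
grip_force: 59.8
```

Run:
```python
from h import *
bin_(.02,-.02,.34);print(manip.state()["grip_width"])
```

```text
bin j6~-0.15 delta [-464.1, 238.4, 9.7] [0.001, -0.001, 0.12] len 522.0 |w| 0.12
0.032154880672056595
```

>>> {"api": "move_arm", "payload": {"deltas": [[-464,238,5,0,0,0.12,-1],[-464,238,5,0,0,0.12,-1],[-464,238,5,0,0,0.12,-1],[-464,238,5,0,0,0.12,-1],[-464,238,5,0,0,0.12,-1],[-464,238,5,0,0,0.12,-1],[-464,238,5,0,0,0.12,-1],[-464,238,5,0,0,0.12,-1]]}}

```text
t: 19.9
position: [0.4862, -0.2897, 0.3457]
orientation: [2.798, 1.428, 0.001]
wrist_force: [1.6, -0.4, 0.3]
grip_width: 0.0322
grip_force: 59.8
```

Run:
```python
from h import *
bin_(.02,-.02,.34);snap("wrist","w6.png")
```

```text
bin j6~-0.15 delta [-102.3, 65.6, 5.7] [0.001, -0.0, 0.005] len 122.0 |w| 0.01
```

View pics/w6.png

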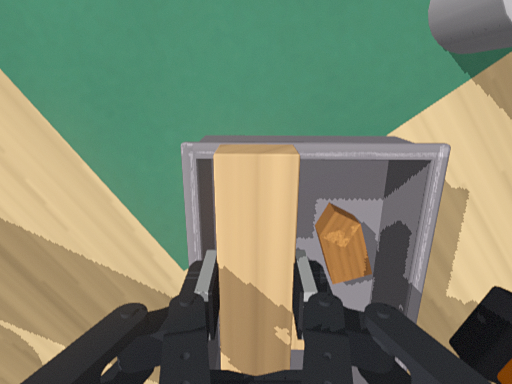

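The mitre lies on the floor at (342,243) and the batten is still held well. Dropping it in the middle.

>>> {"api": "move_arm", "payload": {"deltas": [[-50,32,5,0,0,0,-1],[-95,60,5,0,0,0,-1],[-102,66,30,0,0,0,-1],[-102,66,70,0,0,0,-1],[-102,66,92,0,0,0,-1],[-102,66,92,0,0,0,-1],[-102,66,92,0,0,0,0.5],[-102,66,92,0,0,0,0.5]]}}

```text
t: 20.75
position: [0.4813, -0.4093, 0.2553]
orientation: [2.795, 1.427, 0.002]
wrist_force: [0.0, 0.0, 0.2]
grip_width: 0.0608
grip_force: 0.0
```

Run:
```python
from h import *
print(manip.state()["grip_width"])
pdown([.45,-.31,.45],BPSI+.8,"up/back")
pdown([.46,-.10,.40],-.3,"via")
```

```text
0.06077036427808713
up/back j6~-0.84 delta [62.0, -82.8, -195.1] [0.003, 0.002, -0.794] len 221.0 |w| 0.79
via j6~0.02 delta [238.0, -198.0, -145.6] [0.003, 0.001, -0.326] len 342.0 |w| 0.33
```

>>> {"api": "move_arm", "payload": {"deltas": [[0,0,-50,0,0,0,1],[0,0,-100,0,0,0,1],[0,0,-150,0,0,0,1],[0,0,-195,0,0,0,1],[-40,0,-195,0,0,0,1],[-40,0,-195,0,0,0,1]]}}

```text
t: 21.35
position: [0.4555, -0.4436, 0.4537]
orientation: [2.79, 1.421, -0.0]
wrist_force: [0.4, -0.3, -0.4]
grip_width: 0.0855
grip_force: 0.0
```

Run:
```python
from h import *
s=snap("wrist");a=snap("scene")
w=cv2.resize(s["im"][60:,60:],(400,287)); b=cv2.resize(a["im"][80:330,150:370],(352,400)); b2=np.zeros((400,752,3),np.uint8); b2[:287,:400]=w;b2[:,400:]=b
cv2.imwrite("pics/c7.png",b2)
```

```text
(no output)
```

View pics/c7.png

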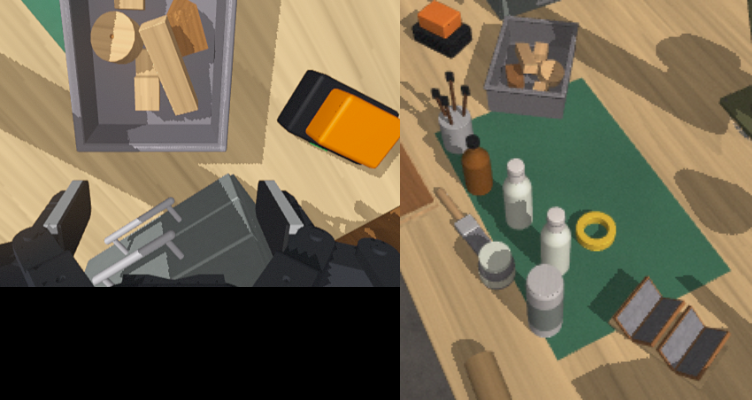

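All offcuts are in the bin and the bench is clear. Before the bottle work I'll check the arm's joint geometry and the nearby mug.

Run:
```python
from h import *
st=manip.state();print(st["joints"].round(4).tolist(),st["position"].round(4).tolist())
pdown([.45,.06,.30],.164-np.pi/2,"via")
a=snap("scene");b=snap("side")
print("mug",onz(a,306,372,.09),onz(b,97,378,.09), tri(a,(306,372),b,(97,376)))
```

```text
[-0.8352, 0.3615, 1.3054, 0.0003, 1.4714, -0.2072] [0.4564, -0.4413, 0.4505]
via j6~1.47 delta [402.0, -300.3, 149.3] [0.003, -0.001, 0.779] len 523.0 |w| 0.78
via j6~-1.67 delta [402.0, -300.3, 149.3] [0.001, 0.004, -2.363] len 523.0 |w| 2.36
mug [0.72951936 0.5362525  0.09      ] [0.75053625 0.53678499 0.09      ] (array([0.73730557, 0.53971853, 0.12520865]), np.float64(0.00015812554525739816))
```

>>> {"api": "move_arm", "payload": {"deltas": [[402,-300,149,0,0,0.78,1],[402,-300,149,0,0,0.78,1],[402,-300,149,0,0,0.78,1],[402,-300,149,0,0,0.78,1],[402,-300,149,0,0,0.78,1],[402,-300,149,0,0,0.78,1],[402,-300,149,0,0,0.78,1],[402,-300,149,0,0,0.78,1]]}}

```text
t: 22.35
position: [0.451, -0.0581, 0.3346]
orientation: [-3.13, -0.258, -0.0]
wrist_force: [1.4, -0.3, -0.0]
grip_width: 0.0848
grip_force: 0.0
```

```bash
cat >> h.py <<'E'
def tilt(al,phi): # tool heading azimuth al, phi below horizontal, tool x side up
    z=np.array([np.cos(phi)*np.cos(al),np.cos(phi)*np.sin(al),-np.sin(phi)]);y=np.array([np.sin(al),-np.cos(al),0])
    return np.c_[np.cross(y,z),y,z]
def ptilt(G,al,phi,name="",g=.155): # G grasp point
    T=tilt(al,phi); plan(np.array(G)-T[:,2]*g,T,name)
E
python3 - <<'E'
from h import *
st=manip.state();print(st["joints"].round(4).tolist(),st["position"].round(4).tolist())
al=.164;u=np.array([np.cos(al),np.sin(al),0]);C=np.array([.669,.111,.171])
ptilt(C-u*.07+[0,0,.03],al,np.radians(30),"pre")
E
```

```text
[-0.2214, 0.212, 1.8469, 0.0005, 1.0828, 1.1847] [0.451, -0.0581, 0.3346]
pre delta [38.5, -131.2, 56.2] [-0.001, 1.047, 0.0] len 148.0 |w| 1.05
```

Run:
```python
from h import *
from scipy.optimize import least_squares
D=[(.3074,1.5073,.13874,-.55776,.40401),(.3615,1.3054,.4564,-.4413,.4505),(.212,1.8469,.451,-.0581,.3346)]
def f(p):
    L1,L2,dl,h=p;o=[]
    for j2,j3,x,y,z in D:
        r=np.sqrt(x*x+y*y-.0423**2);o+=[L1*np.sin(j2)+L2*np.sin(j2+j3+dl)-r,h+L1*np.cos(j2)+L2*np.cos(j2+j3+dl)-z]
    return o
s=least_squares(f,[.4,.4,0,.0]);print(s.x,np.abs(s.fun).max())
L1,L2,dl,h=s.x
for d in(.08,.12):
  for phi in (10,20,25,30,35,40):
    p=np.radians(phi); rf=.678-.155*np.cos(p)-d*np.cos(p); zf=.171+(.155+d)*np.sin(p)-d
    g=lambda q:[L1*np.sin(q[0])+L2*np.sin(q[0]+q[1]+dl)-np.sqrt(rf**2-.0423**2),h+L1*np.cos(q[0])+L2*np.cos(q[0]+q[1]+dl)-zf]
    q=least_squares(g,[.2,1.8]); print(d,phi,q.x.round(2),"j5",(np.pi/2+p-q.x.sum()).round(2),q.cost)
```

```text
[ 0.64630938  0.43149196  0.25892507 -0.00405475] 0.0004466200817230259
0.08 10 [0.54 2.08] j5 -0.88 1.3831813474664758e-18
0.08 20 [0.47 2.03] j5 -0.58 7.669041238084463e-22
0.08 25 [0.44 1.99] j5 -0.43 8.208863821400882e-24
0.08 30 [0.42 1.96] j5 -0.28 4.137425225348545e-26
0.08 35 [0.4  1.92] j5 -0.14 5.277510270807679e-29
0.08 40 [0.39 1.87] j5 0.0 8.955736873132732e-17
0.12 10 [0.6  2.19] j5 -1.05 2.241674603189857e-28
0.12 20 [0.5  2.13] j5 -0.71 2.646942737787416e-18
0.12 25 [0.46 2.09] j5 -0.54 3.150252199380076e-20
0.12 30 [0.43 2.05] j5 -0.38 2.229416865719515e-22
0.12 35 [0.4 2. ] j5 -0.22 8.214375849849902e-25
0.12 40 [0.38 1.95] j5 -0.06 1.126669017466533e-27
```

Run:
```python
from h import *
al=.84;u=np.array([np.cos(al),np.sin(al),0]);C=np.array([.684,-.021,.171])
T=tilt(al,np.radians(18)); print(C-u*.08-T[:,2]*.155, C-T[:,2]*.155)
ptilt(C-u*.08+[0,0,.02],al,np.radians(18),"pre")
```

```text
[ 0.53220977 -0.19034209  0.21889763] [ 0.5856068  -0.13077064  0.21889763]
pre delta [58.5, 143.8, 95.6] [0.423, 1.206, -0.583] len 182.0 |w| 1.4
```

>>> {"api": "move_arm", "payload": {"deltas": [[10,40,10,0.1,0.3,-0.15,1],[58,144,96,0.42,1.21,-0.58,1],[58,144,96,0.42,1.21,-0.58,1],[58,144,96,0.42,1.21,-0.58,1],[58,144,96,0.42,1.21,-0.58,1],[58,144,96,0.42,1.21,-0.58,1],[58,144,96,0.42,1.21,-0.58,1],[58,144,96,0.42,1.21,-0.58,1]]}}

```text
t: 23.15
position: [0.5327, -0.1931, 0.2389]
orientation: [-2.432, -0.762, -1.107]
wrist_force: [-0.9, 1.1, -1.1]
grip_width: 0.0857
grip_force: 0.0
```

Run:
```python
from h import *
st=manip.state();print(st["joints"].round(3).tolist(),st["position"].round(4).tolist(),st["grip_width"])
al=.84;u=np.array([np.cos(al),np.sin(al),0]);C=np.array([.684,-.021,.171])
ptilt(C-u*.08+[0,0,.02],al,np.radians(18),"pre")
```

```text
[-0.699, 0.526, 1.911, 1.171, 0.992, -0.57] [0.5327, -0.1931, 0.2389] 0.08572527605376422
pre delta [0.6, -2.5, 1.1] [0.115, 0.358, -0.177] len 3.0 |w| 0.42
```

>>> {"api": "move_arm", "payload": {"deltas": [[1,-2,1,0.115,0.358,-0.177,1],[1,-2,1,0.115,0.358,-0.177,1],[1,-2,1,0.115,0.358,-0.177,1],[1,-2,1,0.115,0.358,-0.177,1],[1,-2,1,0.115,0.358,-0.177,1]]}}

```text
t: 23.65
position: [0.5324, -0.1906, 0.2388]
orientation: [-2.031, -0.899, -1.46]
wrist_force: [0.3, 0.1, 0.1]
grip_width: 0.0858
grip_force: 0.0
```

Run:
```python
from h import *
st=manip.state();print(st["joints"].round(3).tolist(),st["position"].round(4).tolist(),st["wrist_force"])
al=.84;C=np.array([.684,-.021,.171])
ptilt(C,al,np.radians(18),"grasp")
s=snap("wrist");a=snap("scene");print(proj(s,[*C[:2],.192]))
b2=np.zeros((384,800,3),np.uint8);b2[:,:512]=s["im"];b2[:,512:]=cv2.resize(a["im"][110:260,160:272],(288,384));cv2.imwrite("pics/c8.png",b2)
```

```text
[-0.762, 0.642, 1.924, 1.367, 1.319, -0.969] [0.5324, -0.1906, 0.2388] [0.27977329 0.05553553 0.09801356]
grasp delta [6.5, -0.4, 82.2] [0.001, 0.008, -0.005] len 83.0 |w| 0.01
[256.7091789 180.5037829]
```

View pics/c8.png

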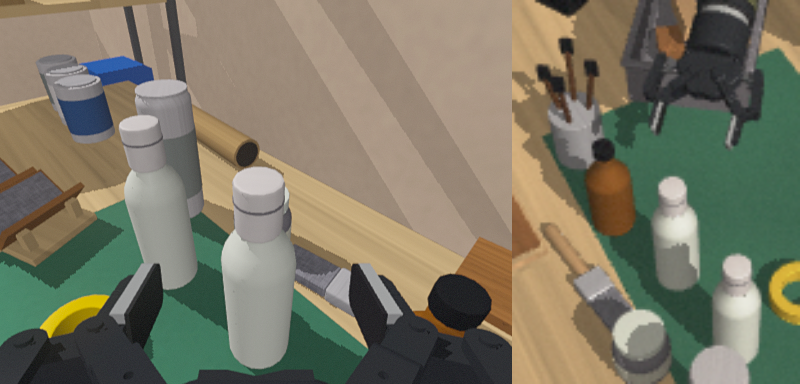

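The cap is centred between the open fingers at (259,182), as predicted. Approach and grip.

>>> {"api": "move_arm", "payload": {"deltas": [[6,0,35,0,0.01,0,1],[6,0,65,0,0.01,0,1],[6,0,82,0,0.01,0,1],[6,0,82,0,0.01,0,1],[6,0,82,0,0.01,0,-1],[6,0,82,0,0.01,0,-1],[6,0,82,0,0.01,0,-1],[6,0,82,0,0.01,0,-1]]}}

```text
t: 24.55
position: [0.5854, -0.1324, 0.22]
orientation: [-2.02, -0.896, -1.475]
wrist_force: [-1.2, -0.1, 1.2]
grip_width: 0.0321
grip_force: 59.2
```

Run:
```python
from h import *
st=manip.state();print(st["joints"].round(3).tolist(),st["position"].round(4).tolist(),st["wrist_force"])
R0=R.from_rotvec(st["orientation"]).as_matrix()
print("up100 in tool",(R0.T@[0,0,100]).round(1), "back100 toward base", (R0.T@[-100,-100,0]).round(1))
G=st["position"]+R0[:,2]*.155; print("grasp pt",G)
# transport: upright bottle, heading rotated to .398, over r~.6
ptilt([.60,.10,.32],.398,np.radians(18),"mid")
```

```text
[-0.614, 0.685, 1.91, 1.507, 1.246, -0.994] [0.5854, -0.1324, 0.22] [-1.21234433 -0.13114985  1.22107972]
up100 in tool [ 95.3  -0.1 -30.4] back100 toward base [ -43.    -7.2 -134.5]
grasp pt [ 0.68428589 -0.02278795  0.17285517]
mid delta [155.5, -207.7, 1.6] [-0.418, -0.005, 0.133] len 259.0 |w| 0.44
```

Run:
```python
from h import *
ptilt([.65,-.02,.29],.84,np.radians(18),"A")
ptilt([.62,.0,.33],.84,np.radians(60),"B")
ptilt([.60,.05,.33],.6,np.radians(103),"C")
```

```text
A delta [106.0, -27.0, -55.5] [0.003, -0.005, -0.002] len 123.0 |w| 0.01
B delta [246.0, -63.1, -32.3] [0.002, -0.738, -0.003] len 256.0 |w| 0.74
C delta [303.0, -103.6, 91.3] [-0.13, -1.481, 0.225] len 333.0 |w| 1.5
```

>>> {"api": "move_arm", "payload": {"deltas": [[38,-5,-14,0,0,0,-1],[80,-15,-35,0,0,0,-1],[106,-27,-55,0,0,0,-1],[140,-35,-50,0,-0.15,0,-1],[170,-43,-45,0,-0.3,0,-1],[200,-50,-40,0,-0.45,0,-1],[225,-57,-35,0,-0.6,0,-1],[246,-63,-32,0,-0.74,0,-1]]}}

```text
t: 25.35
position: [0.5679, -0.0568, 0.4661]
orientation: [-2.607, -1.157, -0.689]
wrist_force: [-0.7, 2.2, -1.7]
grip_width: 0.0323
grip_force: 59.7
```

Run:
```python
from h import *
st=manip.state();print(st["joints"].round(3).tolist(),st["position"].round(3).tolist(),st["grip_width"])
ptilt([.60,.05,.33],.6,np.radians(103),"C")
```

```text
[-0.333, 0.201, 1.564, 0.508, 1.204, 0.258] [0.568, -0.057, 0.466] 0.0322995881511731
C delta [124.4, -39.7, 53.5] [-0.034, -0.74, 0.238] len 141.0 |w| 0.78
```

>>> {"api": "move_arm", "payload": {"deltas": [[30,-10,10,0,-0.14,0.04,-1],[60,-20,22,0,-0.28,0.08,-1],[85,-28,33,-0.01,-0.42,0.13,-1],[110,-35,43,-0.02,-0.56,0.18,-1],[124,-40,53,-0.03,-0.7,0.23,-1],[124,-40,53,-0.034,-0.74,0.238,-1],[124,-40,53,-0.034,-0.74,0.238,-1]]}}

```text
t: 26.05
position: [0.6293, 0.0703, 0.4781]
orientation: [2.923, 0.912, -0.333]
wrist_force: [-0.4, -0.1, -1.1]
grip_width: 0.0322
grip_force: 59.7
```

```bash
cat >> h.py <<'E'
CC=np.array([.5555,.3535]);CA=.398;CX=np.array([np.cos(CA),np.sin(CA)]);CY=np.array([-np.sin(CA),np.cos(CA)])
def cr(s,dx,z): # grasp point over cap: s=+1 left trough
    p=CC+CY*.048*s+CX*dx; return [*p,z]
E
python3 - <<'E'
from h import *
st=manip.state();print(st["joints"].round(3).tolist(),st["position"].round(3).tolist(),st["grip_width"])
ptilt(cr(1,.10,.20),CA,np.radians(103),"hover left"); print(cr(1,.1,.2))
a=snap("scene");b=snap("side")
b2=np.zeros((384,760,3),np.uint8);b2[:,:380]=cv2.resize(a["im"][60:315,190:445],(380,384));b2[:,380:]=cv2.resize(b["im"][100:355,150:405],(380,384));cv2.imwrite("pics/c9.png",b2)
E
```

```text
[0.078, 0.408, 1.176, -0.11, 1.754, 1.035] [0.629, 0.07, 0.478] 0.03215722692644605
hover left delta [264.6, -293.6, 71.4] [0.041, -0.001, 0.202] len 402.0 |w| 0.21
[np.float64(0.6290801775545), np.float64(0.43650576769748145), 0.2]
```

View pics/c9.png

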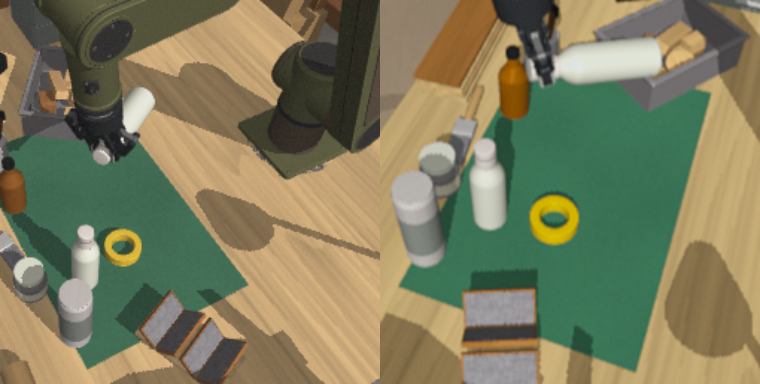

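The bottle is held horizontally and cleanly. I've used all 14 views, so from here I'll measure numerically. Moving to the left trough.

```bash
sed -i 's/CC=np.array(.*\]);CA/CC=np.array([.555,.3515]);CA/' h.py
python3 - <<'E'
from h import *
ptilt(cr(1,.10,.30),CA,np.radians(103),"hover left"); print(cr(1,.1,.2))
E
```

```text
hover left delta [241.8, -293.8, -24.4] [0.041, -0.004, 0.2] len 381.0 |w| 0.2
[np.float64(0.6285801775545), np.float64(0.43450576769748145), 0.2]
```

>>> {"api": "move_arm", "payload": {"deltas": [[30,-37,-3,0,0,0.03,-1],[60,-74,-6,0.01,0,0.05,-1],[91,-110,-9,0.01,0,0.08,-1],[121,-147,-12,0.02,0,0.1,-1],[151,-184,-15,0.03,0,0.13,-1],[182,-221,-18,0.03,0,0.15,-1],[212,-258,-21,0.04,0,0.18,-1],[242,-294,-24,0.04,0,0.2,-1]]}}

```text
t: 26.95
position: [0.6611, 0.4485, 0.4516]
orientation: [3.019, 0.605, -0.335]
wrist_force: [0.8, -1.0, -0.7]
grip_width: 0.0322
grip_force: 59.8
```

```bash
cat >> h.py <<'E'
def bottle_axis():
    # white bottle silhouette rays can't give depth alone; use both views' mask moments near held bottle
    pass
E
python3 - <<'E'
from h import *
st=manip.state();print(st["joints"].round(3).tolist(),st["position"].round(3).tolist(),st["grip_width"])
for z in(.12,.062): ptilt(cr(1,.10,z),CA,np.radians(103),"left %.3f"%z)
# verify bottle direction: base end centre expected if held as picked (5 deg nose-up)
R0=R.from_rotvec(st["orientation"]).as_matrix(); ph=np.radians(18)
ax=R0[:,0]*np.cos(ph)-R0[:,2]*np.sin(ph); G=st["position"]+R0[:,2]*.155; print("axis",ax.round(3),"base",(G-ax*.171).round(3),"cap",(G+ax*.021).round(3))
for n in("scene","side"):
    s=snap(n);h=cv2.cvtColor(s["im"],cv2.COLOR_BGR2HSV); m=((h[...,1]<45)&(h[...,2]>140)).astype(np.uint8)
    pb=proj(s,G-ax*.105); 
    for c in cv2.findContours(m,cv2.RETR_EXTERNAL,cv2.CHAIN_APPROX_NONE)[0]:
        if cv2.contourArea(c)>200 and cv2.pointPolygonTest(c,(float(pb[0]),float(pb[1])),True)>-5:
            (x,y),wh,an=cv2.minAreaRect(c); print(n,"meas",round(x),round(y),np.round(wh),round(an)," exp base,body,cap",proj(s,G-ax*.171).round(),pb.round(),proj(s,G+ax*.021).round())
E
```

```text
[0.536, 0.691, 0.729, 0.032, 1.94, 1.719] [0.661, 0.449, 0.452] 0.032176883077203296
left 0.120 delta [39.1, 0.2, 176.3] [-0.0, -0.006, -0.002] len 181.0 |w| 0.01
left 0.062 delta [51.9, 0.2, 232.8] [-0.0, -0.006, -0.002] len 239.0 |w| 0.01
axis [0.919 0.384 0.093] base [0.473 0.37  0.285] cap [0.649 0.443 0.302]
side meas 211 311 [ 34. 110.] 90  exp base,body,cap [265. 304.] [225. 303.] [147. 303.]
```

>>> {"api": "move_arm", "payload": {"deltas": [[10,0,45,0,0,0,-1],[20,0,90,0,0,0,-1],[29,0,130,0,0,0,-1],[37,0,165,0,0,0,-1],[42,0,190,0,0,0,-1],[45,0,204,0,0,0,-1],[48,0,215,0,0,0,-1],[48,0,215,0,0,0,-1]]}}

```text
t: 27.85
position: [0.6605, 0.4468, 0.23]
orientation: [3.016, 0.608, -0.339]
wrist_force: [0.5, -1.2, -1.1]
grip_width: 0.0324
grip_force: 60.0
```

Run:
```python
from h import *
st=manip.state();print(st["position"].round(3).tolist(),st["grip_width"],st["wrist_force"].round(1))
for z in(.075,.071,.068): ptilt(cr(1,.10,z),CA,np.radians(106),"left %.3f"%z)
```

```text
[0.661, 0.447, 0.23] 0.03241792008487038 [ 0.5 -1.2 -1.1]
left 0.075 delta [9.6, -1.1, 3.9] [0.002, -0.055, -0.0] len 10.0 |w| 0.06
left 0.071 delta [10.5, -1.1, 7.8] [0.002, -0.055, -0.0] len 13.0 |w| 0.06
left 0.068 delta [11.2, -1.1, 10.7] [0.002, -0.055, -0.0] len 16.0 |w| 0.06
```

>>> {"api": "move_arm", "payload": {"deltas": [[9,-1,2,0,-0.05,0,-1],[11,-1,9,0,-0.055,0,-1],[11,-1,11,0,-0.055,0,-1],[11,-1,11,0,-0.055,0,-1]]}}

```text
t: 28.25
position: [0.6679, 0.4517, 0.2182]
orientation: [2.996, 0.606, -0.415]
wrist_force: [2.7, -1.4, 1.3]
grip_width: 0.0325
grip_force: 60.2
```

>>> {"api": "move_arm", "payload": {"deltas": [[-1,0,3,0,0,0,-1],[-1,0,3,0,0,0,-1],[-1,0,3,0,0,0,0.2],[-1,0,3,0,0,0,1],[-1,0,3,0,0,0,1],[-1,0,3,0,0,0,1],[-1,0,3,0,0,0,1]]}}

```text
t: 28.95
position: [0.6655, 0.4516, 0.2144]
orientation: [2.996, 0.606, -0.42]
wrist_force: [0.2, 0.8, -1.1]
grip_width: 0.0852
grip_force: 0.0
```

```bash
cat >> h.py <<'E'
def trough(s_):
    # lengthwise position of the white bottle lying in trough s_: extreme points of white pixels along the trough line (z=.088 top line)
    for n in("scene","side"):
        s=snap(n);h=cv2.cvtColor(s["im"],cv2.COLOR_BGR2HSV); m=((h[...,1]<45)&(h[...,2]>150))
        t=np.arange(-.15,.2,.002); v=[]
        for x in t:
            u=proj(s,cr(s_,x,.080)).round().astype(int); v.append(bool(m[u[1],u[0]]) if 0<=u[1]<384 and 0<=u[0]<512 else None)
        on=[round(x,3) for x,k in zip(t,v) if k]; print(n,"white",(min(on),max(on),len(on)) if on else None)
E
python3 - <<'E'
from h import *
st=manip.state();print(st["position"].round(3).tolist(),st["grip_width"],st["wrist_force"].round(1))
trough(1);trough(-1)
ptilt(cr(1,.10,.18),CA,np.radians(108),"up")
EOF
E
```

```text
[0.666, 0.452, 0.214] 0.08519959293331691 [ 0.2  0.8 -1.1]
scene white (np.float64(-0.074), np.float64(-0.006), 35)
side white (np.float64(-0.072), np.float64(0.11), 91)
scene white None
side white (np.float64(-0.052), np.float64(0.044), 49)
up delta [-24.2, 1.3, -110.4] [0.001, -0.036, 0.0] len 113.0 |w| 0.04Traceback (most recent call last):
  File "<stdin>", line 5, in <module>
NameError: name 'EOF' is not defined
```

>>> {"api": "move_arm", "payload": {"deltas": [[0,0,-40,0,0,0,1],[0,0,-85,0,0,0,1],[-10,0,-130,0,0,0,1],[-30,0,-180,0,0,0,1],[-50,0,-220,0,0,0,1],[-50,0,-220,0,0,0,1]]}}

```text
t: 29.75
position: [0.6765, 0.4564, 0.4512]
orientation: [3.004, 0.608, -0.397]
wrist_force: [0.5, 0.7, 1.7]
grip_width: 0.0855
grip_force: 0.0
```

Run:
```python
from h import *
st=manip.state();print(st["position"].round(3).tolist(),st["joints"].round(2).tolist())
trough(1)
al=1.03;u=np.array([np.cos(al),np.sin(al),0]);C=np.array([.669,.111,.171])
for n in("scene","side"): # refine cap
    s=snap(n);h=cv2.cvtColor(s["im"],cv2.COLOR_BGR2HSV);m=((h[...,1]<45)&(h[...,2]>140)).astype(np.uint8)
    p=proj(s,[*C[:2],.15]);
    for c in cv2.findContours(m,cv2.RETR_EXTERNAL,cv2.CHAIN_APPROX_NONE)[0]:
        if cv2.contourArea(c)>100 and cv2.pointPolygonTest(c,(float(p[0]),float(p[1])),True)>-8:
            q=c.reshape(-1,2);v0=q[:,1].min();t=q[q[:,1]<v0+8];print(n,v0,"cap mid col",(t[:,0].min()+t[:,0].max())/2,"exp",proj(s,[*C[:2],.192]).round(1))
pdown([.53,.08,.40],al-np.pi/2-.3,"via")
ptilt(C-u*.08+[0,0,.02],al,np.radians(18),"pre")
```

```text
[0.676, 0.456, 0.451] [0.53, 0.74, 0.64, 0.04, 2.02, 1.72]
scene white (np.float64(0.038), np.float64(0.102), 33)
side white (np.float64(-0.072), np.float64(0.118), 96)
scene 209 cap mid col 247.0 exp [247.3 212.3]
side 210 cap mid col 225.5 exp [221. 196.]
via j6~0.92 delta [-259.8, 289.7, 115.3] [-0.045, 0.277, -0.329] len 406.0 |w| 0.43
pre delta [-257.1, 449.1, 282.4] [0.328, 1.481, -0.614] len 589.0 |w| 1.64
```

>>> {"api": "move_arm", "payload": {"deltas": [[-32,36,0,0,0.03,-0.04,1],[-65,72,0,0,0.07,-0.08,1],[-97,108,15,-0.01,0.1,-0.12,1],[-130,145,35,-0.02,0.14,-0.16,1],[-162,181,60,-0.02,0.17,-0.2,1],[-195,217,80,-0.03,0.21,-0.25,1],[-227,253,100,-0.04,0.24,-0.29,1],[-260,290,115,-0.045,0.277,-0.33,1]]}}

```text
t: 30.75
position: [0.5336, 0.0919, 0.3998]
orientation: [-2.932, -1.126, 0.004]
wrist_force: [0.7, 0.4, 0.2]
grip_width: 0.0853
grip_force: 0.0
```

Run:
```python
from h import *
st=manip.state();print(st["position"].round(3).tolist(),st["joints"].round(2).tolist())
al=1.03;u=np.array([np.cos(al),np.sin(al),0]);C=np.array([.669,.111,.171])
ptilt(C-u*.09+[0,0,.03],al,np.radians(18),"pre")
```

```text
[0.534, 0.092, 0.4] [0.09, 0.26, 1.58, 0.0, 1.3, 0.93]
pre delta [-113.3, 146.2, 150.8] [0.184, 1.248, -0.258] len 239.0 |w| 1.29
```

>>> {"api": "move_arm", "payload": {"deltas": [[-25,35,10,0.02,0.1,-0.02,1],[-50,65,30,0.04,0.25,-0.05,1],[-75,100,55,0.06,0.4,-0.08,1],[-100,130,85,0.08,0.55,-0.11,1],[-113,146,115,0.1,0.7,-0.14,1],[-113,146,135,0.12,0.84,-0.17,1],[-113,146,151,0.14,0.98,-0.2,1],[-113,146,151,0.16,1.12,-0.23,1]]}}

```text
t: 31.55
position: [0.5475, -0.091, 0.2479]
orientation: [-2.169, -1.104, -1.114]
wrist_force: [-1.3, 0.9, -0.1]
grip_width: 0.0851
grip_force: 0.0
```

Run:
```python
from h import *
al=1.03;u=np.array([np.cos(al),np.sin(al),0]);C=np.array([.669,.111,.171])
ptilt(C-u*.09+[0,0,.03],al,np.radians(18),"pre")
```

```text
pre delta [-0.1, 0.2, -1.9] [0.045, 0.286, -0.065] len 2.0 |w| 0.3
```

>>> {"api": "move_arm", "payload": {"deltas": [[0,0,-2,0.02,0.14,-0.03,1],[0,0,-2,0.045,0.286,-0.065,1],[0,0,-2,0.045,0.286,-0.065,1],[0,0,-2,0.045,0.286,-0.065,1],[0,0,-2,0.045,0.286,-0.065,1]]}}

```text
t: 32.05
position: [0.5481, -0.0916, 0.2526]
orientation: [-1.883, -1.072, -1.362]
wrist_force: [0.5, 0.2, 0.0]
grip_width: 0.0852
grip_force: 0.0
```

Run:
```python
from h import *
al=1.03;C=np.array([.669,.111,.171])
ptilt(C,al,np.radians(18),"grasp")
s=snap("wrist");h=cv2.cvtColor(s["im"],cv2.COLOR_BGR2HSV);p=proj(s,[*C[:2],.192]);print(p)
m=((h[...,1]<45)&(h[...,2]>130))
for dv in(-8,0,8,16,24):
    row=m[int(p[1])+dv]; x=int(p[0]); l=x
    while row[l]: l-=1
    r=x
    while row[r]: r+=1
    print(dv,l,r,(l+r)/2)
```

```text
grasp delta [-4.1, -0.6, 94.6] [-0.001, 0.006, 0.005] len 95.0 |w| 0.01
[257.17893028 191.06567139]
-8 236 286 261.0
0 232 281 256.5
8 232 281 256.5
16 232 280 256.0
24 236 275 255.5
```

Cap centred. Approach and grip.

>>> {"api": "move_arm", "payload": {"deltas": [[-1,0,35,0,0,0,1],[-3,0,65,0,0,0,1],[-4,0,85,0,0,0,1],[-4,0,95,0,0,0,1],[-4,0,95,0,0,0,-1],[-4,0,95,0,0,0,-1],[-4,0,95,0,0,0,-1],[-4,0,95,0,0,0,-1]]}}

```text
t: 32.9
position: [0.5939, -0.0165, 0.22]
orientation: [-1.881, -1.071, -1.366]
wrist_force: [0.4, 0.3, -0.2]
grip_width: 0.0325
grip_force: 59.3
```

Run:
```python
from h import *
st=manip.state();print(st["joints"].round(2).tolist(),st["grip_width"],st["wrist_force"].round(1))
ptilt([.63,.09,.29],1.03,np.radians(18),"A")
ptilt([.60,.09,.33],1.03,np.radians(60),"B")
```

```text
[-0.42, 0.68, 1.92, 1.5, 1.24, -1.01] 0.03252789979525727 [ 0.4  0.3 -0.2]
A delta [100.4, -23.2, -72.5] [0.001, 0.004, 0.006] len 126.0 |w| 0.01
B delta [237.6, -48.1, -60.3] [0.003, -0.73, 0.006] len 250.0 |w| 0.73
```

>>> {"api": "move_arm", "payload": {"deltas": [[38,0,-13,0,0,0,-1],[75,-12,-40,0,0,0,-1],[100,-23,-72,0,0,0,-1],[133,-28,-70,0,-0.15,0,-1],[163,-34,-68,0,-0.3,0,-1],[190,-40,-65,0,-0.45,0,-1],[215,-44,-62,0,-0.6,0,-1],[238,-48,-60,0,-0.73,0,-1]]}}

```text
t: 33.7
position: [0.5597, 0.0242, 0.4662]
orientation: [-2.454, -1.391, -0.655]
wrist_force: [-0.1, 1.4, -2.0]
grip_width: 0.0322
grip_force: 59.7
```

Run:
```python
from h import *
st=manip.state();print(st["joints"].round(2).tolist(),st["grip_width"],st["position"])
ptilt([.58,.13,.33],.7,np.radians(104),"C")
```

```text
[-0.2, 0.19, 1.58, 0.52, 1.22, 0.2] 0.03219401963074418 [0.55965085 0.02415048 0.4661582 ]
C delta [125.9, -24.9, 55.0] [-0.038, -0.756, 0.335] len 140.0 |w| 0.83
```

>>> {"api": "move_arm", "payload": {"deltas": [[30,-6,10,0,-0.13,0.05,-1],[60,-12,22,0,-0.26,0.11,-1],[85,-17,33,-0.01,-0.39,0.17,-1],[110,-22,43,-0.02,-0.52,0.23,-1],[126,-25,55,-0.03,-0.65,0.29,-1],[126,-25,55,-0.038,-0.756,0.335,-1],[126,-25,55,-0.038,-0.756,0.335,-1]]}}

```text
t: 34.4
position: [0.6098, 0.1558, 0.4773]
orientation: [2.855, 1.05, -0.352]
wrist_force: [0.2, 1.7, -2.1]
grip_width: 0.0324
grip_force: 59.7
```

Run:
```python
from h import *
st=manip.state();print(st["joints"].round(2).tolist(),st["grip_width"],st["position"])
ptilt(cr(-1,.10,.30),CA,np.radians(104),"hover right")
```

```text
[0.22, 0.41, 1.18, -0.11, 1.77, 1.07] 0.03236388963910757 [0.60981363 0.15576838 0.47728818]
hover right delta [202.2, -97.3, -22.0] [0.069, 0.0, 0.299] len 226.0 |w| 0.31
```

>>> {"api": "move_arm", "payload": {"deltas": [[35,-17,-4,0.01,0,0.05,-1],[70,-34,-8,0.02,0,0.1,-1],[105,-50,-12,0.03,0,0.15,-1],[140,-67,-15,0.05,0,0.2,-1],[175,-84,-19,0.06,0,0.25,-1],[202,-97,-22,0.069,0,0.3,-1],[202,-97,-22,0.069,0,0.3,-1],[202,-97,-22,0.069,0,0.3,-1]]}}

```text
t: 35.2
position: [0.7004, 0.3582, 0.452]
orientation: [3.013, 0.604, -0.365]
wrist_force: [-0.6, -0.5, -1.3]
grip_width: 0.0323
grip_force: 59.8
```

Run:
```python
from h import *
st=manip.state();print(st["grip_width"],st["position"])
for z in(.12,.08): ptilt(cr(-1,.10,z),CA,np.radians(104),"right %.3f"%z)
R0=R.from_rotvec(st["orientation"]).as_matrix(); ph=np.radians(18)
ax=R0[:,0]*np.cos(ph)-R0[:,2]*np.sin(ph); G=st["position"]+R0[:,2]*.155; print("axis",ax.round(3))
s=snap("side");h=cv2.cvtColor(s["im"],cv2.COLOR_BGR2HSV);m=((h[...,1]<45)&(h[...,2]>140))
on=[x for x in np.arange(-.25,.05,.004) if m[tuple(proj(s,G+ax*x).round().astype(int)[::-1])]];print("white along axis",min(on),max(on),len(on))
```

```text
0.032296741502370246 [0.70039563 0.35820726 0.45201499]
right 0.120 delta [44.2, -2.1, 176.2] [-0.001, -0.004, -0.002] len 182.0 |w| 0.0
right 0.080 delta [53.7, -2.1, 215.0] [-0.001, -0.004, -0.002] len 222.0 |w| 0.0
axis [0.92  0.384 0.073]
white along axis -0.16999999999999993 0.018000000000000238 44
```

Bottle held as expected (base 170 mm behind the grip). Lowering into the right trough.

>>> {"api": "move_arm", "payload": {"deltas": [[11,-1,45,0,0,0,-1],[22,-2,90,0,0,0,-1],[32,-2,130,0,0,0,-1],[41,-2,165,0,0,0,-1],[47,-2,190,0,0,0,-1],[50,-2,204,0,0,0,-1],[54,-2,215,0,0,0,-1],[54,-2,215,0,0,0,-1]]}}

```text
t: 36.05
position: [0.7006, 0.3602, 0.2309]
orientation: [3.012, 0.602, -0.365]
wrist_force: [-1.5, -1.2, -0.9]
grip_width: 0.0322
grip_force: 59.8
```

Run:
```python
from h import *
st=manip.state();print(st["position"].round(3).tolist(),st["grip_width"],st["wrist_force"].round(1))
ptilt(cr(-1,.10,.067),CA,np.radians(106),"right")
```

```text
[0.701, 0.36, 0.231] 0.03218882413829681 [-1.5 -1.2 -0.9]
right delta [8.6, -0.4, 13.2] [0.0, -0.038, -0.003] len 16.0 |w| 0.04
```

>>> {"api": "move_arm", "payload": {"deltas": [[7,0,7,0,-0.035,0,-1],[8,0,13,0,-0.038,0,-1],[8,0,15,0,-0.038,0,-1],[8,0,15,0,-0.038,0,-1],[8,0,15,0,-0.038,0,0.2],[8,0,15,0,-0.038,0,1],[8,0,15,0,-0.038,0,1],[8,0,15,0,-0.038,0,1]]}}

```text
t: 36.85
position: [0.7039, 0.3632, 0.2145]
orientation: [2.998, 0.601, -0.421]
wrist_force: [-0.1, 0.4, 0.3]
grip_width: 0.085
grip_force: 0.0
```

>>> {"api": "move_arm", "payload": {"deltas": [[0,0,-40,0,0,0,1],[0,0,-85,0,0,0,1],[-10,0,-130,0,0,0,1],[-30,0,-180,0,0,0,1],[-50,0,-220,0,0,0,1],[-50,0,-220,0,0,0,1],[-50,0,-220,0,0,0,1]]}}

```text
t: 37.55
position: [0.7154, 0.3679, 0.443]
orientation: [3.001, 0.601, -0.413]
wrist_force: [0.2, 0.4, 0.2]
grip_width: 0.0853
grip_force: 0.0
```

Run:
```python
from h import *
st=manip.state();print(st["position"].round(3).tolist(),st["grip_width"],st["wrist_force"].round(1))
trough(1);trough(-1)
for n in("scene","side"):
    s=snap(n);h=cv2.cvtColor(s["im"],cv2.COLOR_BGR2HSV);m=((h[...,1]<45)&(h[...,2]>140)).astype(np.uint8)
    for t in(1,-1):
        p=proj(s,cr(t,-.01,.075))
        for c in cv2.findContours(m,cv2.RETR_EXTERNAL,cv2.CHAIN_APPROX_NONE)[0]:
            if cv2.contourArea(c)>150 and cv2.pointPolygonTest(c,(float(p[0]),float(p[1])),False)>=0:
                d=cv2.fitLine(c,cv2.DIST_L2,0,.01,.01).ravel();e=proj(s,cr(t,.1,.06))-proj(s,cr(t,-.1,.06));e/=np.linalg.norm(e)
                print(n,t,"area",cv2.contourArea(c),"angle err",round(float(np.arcsin(d[0]*e[1]-d[1]*e[0])),3))
```

```text
[0.715, 0.368, 0.443] 0.08527812680958921 [0.2 0.4 0.2]
scene white (np.float64(-0.074), np.float64(0.102), 89)
side white (np.float64(-0.072), np.float64(0.118), 96)
scene white (np.float64(-0.07), np.float64(0.122), 71)
side white (np.float64(-0.07), np.float64(0.12), 96)
scene 1 area 807.5 angle err 0.025
side 1 area 2186.0 angle err -0.001
side -1 area 1926.5 angle err 0.005
```

Both bottles lie aligned in their troughs (base about −72 mm, cap end about +119 mm, angle error under 0.03 rad), the offcuts are in the bin and the arm is clear, so I'm handing in.

```bash
python3 -c "
from h import *
print(manip.job_done())"
```

```text
the job is handed in; nothing more can be done
None
```

The job is handed in: all five offcuts present, including the strip from the cradle, are in the scrap bin, and each bottle lies aligned in its own trough with the cap pointing out the end away from the robot. The tape, paint and other things were not touched, and the hand-in call returned no verdict.

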